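# Nest the washed parts baskets in the sloping drip stand

## Task

The three perforated steel parts-washing baskets have been rinsed and must be put away nested to drip dry: set the largest squarely into the pan of the sloping drip stand first, then the middle one inside it, then the smallest inside that, each sitting flat, right down on the floor beneath it, with all three handles at the upper end of the slope. Leave the other parts on the bench where they are.

Things in the scene. Friction and masses are not known exactly. Their poses are not given: they have to be found in the camera images.
- basket_large_centre (a point): Centre (half-way up) of the large basket: open rectangular basket of perforated bare steel sheet, 130 mm along its own x, 150 mm along its own y, 78 mm high to the rim, walls and floor 3 mm thick (inside 124 x 144 mm). The underside lies 39 mm below this point. z points out of the mouth; standing on the bench at the start, z is up. Weighs about 170 g, more or less by a third.
- basket_large_handle (a point): Top centre of the large basket's handle, a rigid upright flat-bar arch on the middle of the +x wall: 36 mm wide along the basket's y over its two legs, 7 mm thick along x, legs 3 mm, top 42 mm above the rim. Pinch it over the two legs (closing along the basket's y). It lies at x = +63.5 mm, 81 mm above the basket's centre. Axes as the basket's. Nested centred, the handles stand 13 mm apart.
- basket_middle_centre (a point): Centre (half-way up) of the middle basket: open rectangular basket of perforated bare steel sheet, 104 mm along its own x, 134 mm along its own y, 72 mm high to the rim, walls and floor 3 mm thick (inside 98 x 128 mm). The underside lies 36 mm below this point. z points out of the mouth; standing on the bench at the start, z is up. Weighs about 130 g, more or less by a third.
- basket_middle_handle (a point): Top centre of the middle basket's handle, a rigid upright flat-bar arch on the middle of the +x wall: 36 mm wide along the basket's y over its two legs, 7 mm thick along x, legs 3 mm, top 42 mm above the rim. Pinch it over the two legs (closing along the basket's y). It lies at x = +50.5 mm, 78 mm above the basket's centre. Axes as the basket's.
- basket_small_centre (a point): Centre (half-way up) of the small basket: open rectangular basket of perforated bare steel sheet, 78 mm along its own x, 118 mm along its own y, 66 mm high to the rim, walls and floor 3 mm thick (inside 72 x 112 mm). The underside lies 33 mm below this point. z points out of the mouth; standing on the bench at the start, z is up. Weighs about 100 g, more or less by a third.
- basket_small_handle (a point): Top centre of the small basket's handle, a rigid upright flat-bar arch on the middle of the +x wall: 36 mm wide along the basket's y over its two legs, 7 mm thick along x, legs 3 mm, top 42 mm above the rim. Pinch it over the two legs (closing along the basket's y). It lies at x = +37.5 mm, 75 mm above the basket's centre. Axes as the basket's.
- pan_floor (a point): Centre of the upper face of the floor of the grey sloping drip stand's pan: a fixed open sheet-metal tray, inside 144 x 162 mm (its x by y), rim 19 mm above its floor, tilted 35 degrees: z is the pan's normal (up and towards the robot), x runs up the slope away from the robot, y across. Its rim stands 40 (low end) to 127 mm over the bench. Steel may slide a few mm down it to its lower wall.
- hub: Bystander, loose on the bench, not to be disturbed: turned steel coupling hub, 66 mm across, 38 mm high. Origin at the centre of its underside.
- elbow: Bystander, loose on the bench, not to be disturbed: brass pipe elbow, 62 x 47 x 26 mm. Origin at the centre of its underside.
- pot: Bystander, loose on the bench, not to be disturbed: off-white screw-top pot, 65 mm across, 73 mm high. Origin at the centre of its underside.

How it is judged:
By the outcome, as a careful person would: the job done as asked, in the order asked, and still so for the second after the job is handed in, with the robot touching nothing.
It also fails if it takes over 72 s, if anything falls off the work surface, if the arm or the gripper's body presses on something with over 40 N, if the wrist force passes 120 N, or if a joint passes its speed limit or range.

## Robot

A 6-joint arm with a two-finger parallel gripper is mounted at the origin on a cart in front of the work surface, level with it; the furniture and walls round the work are solid. World frame = base frame: x ahead of the robot, y to its left, z up, the work surface at z = 0. Lengths are in m, angles in rad, forces in N, time in s.
With the tool pointing down it reaches from about 0.35 to 0.975 m from the base axis. Payload 4.9 kg.
Tool frame: the origin (TCP) lies on the mounting face of the last link; the fingertips stand 173 mm ahead of it and the grasp point (between the pads) lies 155 mm ahead of it; z points along the fingers, y is the direction in which the jaws open and shut (so a half turn about z gives the same grasp; the last joint's range is limited). The gripper opens to 85 mm and grips with 20 to 120 N. Pads are 22 mm wide; open, the fingers measure 114 mm over their backs; the gripper's body (76 mm by 85 mm) begins 54 mm behind the grasp point. The pads swing forward as they close: fully open they stand 13 mm farther back than shut.
Start: joints at [-1.302, 0.053, 1.613, -0, 1.476, -0.119], TCP at [0.236, -0.579, 0.405] pointing down, gripper open.
Joint ranges: [-3.01, 3.01], [-1.01, 2.22], [0.06, 2.58], [-1.02, 4.17], [0.09, 2.62], [-3.14, 3.14]. Speed limits (rad/s): [2.57, 2.57, 3.14, 3.14, 3.14, 3.14].

## Interface

Orientations are given as a unit quaternion [w, x, y, z].
In Python, from plant import manip gives the robot as it stands.
- The arm moves only by the tool play_rows, never from a script. Its argument "increments" is a list of rows, each an object with "offset": the shift along the tool's x, y, z in mm, a list of three; "twist": the turn about the tool's z in rad; "grip": the opening, from 0 (shut) to 1 (fully open). In form: [{"offset": [dx, dy, dz], "twist": twist, "grip": grip}, ...]. A call has 1 to 5 rows; each row is the pose to reach, as a shift and turn from the pose commanded when the call began, along the tool's axes at that moment; what a row does not reach only later rows make up. A row lasts 1/12 s, in which the tool goes at most 41.7 mm and 7.16 degrees, less where a joint would pass 70% of its speed; a pose out of reach is approached as far as the arm can. A call with a gripper value outside its range is refused whole. The fingers move at their own pace and stop on an object; the grip force is fixed at half the most. Time passes only in rows, so rows that repeat a pose let the fingers close. It gives the time, the measured TCP pose, the force and the opening at its end, in the units of the state.
- manip.state(): the state, without advancing time (a new reading comes with each control period).
- manip.grab_frame(name): name is "scene" or "top" or "wrist"; returns the picture (400x640x3 uint8, blue, green, red); there is no depth.
- manip.get_calibration(name): a dict with "fx", "fy", "cx", "cy" (pixels), "T" (4x4, takes a point from camera to world coordinates). Camera axes: x right, y down, z forward; pixel columns grow to the right and rows downward; lengths in m; the calibration is good to about 2 mm. A picture is of the moment at which its call begins: read the wrist's pose just before it. get_calibration takes no time and is no camera call; for the wrist camera it gives the pose at the moment of the call.
- manip.job_done(): hands the job in, once; it reports no verdict.
Trained networks look in the newest picture that a camera, given by its name, has taken for a name from the list of things; names that differ only in an ending like _2 or _b are one class to them, and where a whole thing is asked for, a point or a joint stands for the part that bears it (a point fixed in the world has none). Each returns a list of dicts, best first, with "p" (0 to 1); they miss things now and then, are a little off and sometimes report something else, mostly with a low value. They report only what shows in the picture. A call takes as long as a camera call.
- manip.boxes_of(query, camera): "xyz" ([x, y, z] in m, in the coordinates of the camera as it stood for that picture, good to about 4 mm: the middle of the surface that is visible of it).
- manip.tip_of(query, camera): "xyz" ([x, y, z] in m, in the coordinates of the camera as it stood for that picture, good to about 4 mm: a listed point, or the origin of a listed thing).
The state is a dict: "time": time; "joint_pos": joint angles; "joint_vel": joint speeds; "joint_efforts": joint torques, N m; "tool_pos": TCP position; "tool_rot": TCP orientation; "contact_force": force on the tool from outside, world axes, zero at the start; "ft_torque": the same for the moment, N m; "gripper_width": opening from 0.0 (shut) to 1.0 (fully open).
Only numpy, scipy, OpenCV 4.12 (cv2) and the standard library are available. Lean on these libraries where they do the work, as an engineer would, in place of code of your own. Each camera call takes 0.05 s, during which the arm holds its last target. There are 200 camera calls.

## Working session

There is one attempt and no reset: what is moved stays moved. The work goes in short steps, Python scripts to look and compute and a tool call to move; the robot and the scene stay as the last step left them, time stands still between calls to the robot, and variables do not carry over. Pictures are saved under pics/ and viewed, about 8 in all and at most 12, crops included, and the job is handed in when it is done.

Besides the shell and the picture viewer there is one more tool, called after "Emit:" as name(argument=value, ...) on one line, values as JSON. play_rows: Moves the arm, as the interface text tells. Its arguments: {"type":"object","properties":{"increments":{"type":"array"}},"required":["increments"]}

```bash
ls; mkdir -p pics
cat > h.py <<'E'
import numpy as np, cv2
from plant import manip
from scipy.spatial.transform import Rotation as R
def look(cam,names,fn=('tip_of',),n=2):
    img=manip.grab_frame(cam); T=np.array(manip.get_calibration(cam)['T'])
    out={}
    for q in names:
        for f in fn:
            r=getattr(manip,f)(q,cam)
            out[q]=[(round(d['p'],2),(T@np.r_[d['xyz'],1])[:3]) for d in r[:n]]
            for p,x in out[q]: print(cam,q,f,p,(x*1000).round(0))
    return img,out
def proj(cam,P):
    c=manip.get_calibration(cam); p=(np.linalg.inv(np.array(c['T']))@np.r_[P,1])[:3]
    return c['fx']*p[0]/p[2]+c['cx'],c['fy']*p[1]/p[2]+c['cy']
def pose():
    s=manip.state(); w,x,y,z=s['tool_rot']
    return np.array(s['tool_pos']),R.from_quat([x,y,z,w]),s
E
python3 - <<'E'
from h import *
B=['basket_large_centre','basket_large_handle','basket_middle_centre','basket_middle_handle','basket_small_centre','basket_small_handle','pan_floor','hub','elbow','pot']
for c in ['top','scene']:
    img,o=look(c,B)
    cv2.imwrite(f'pics/{c}1.png',img)
p,r,s=pose(); print(s['time'],p,r.as_matrix().round(3))
E
```

```text
pics
top basket_large_centre tip_of 0.78 [433. 422.  42.]
top basket_large_handle tip_of 0.82 [487. 447. 123.]
top basket_middle_centre tip_of 0.75 [ 448. -358.   36.]
top basket_middle_handle tip_of 0.65 [ 489. -382.  114.]
top basket_small_centre tip_of 0.62 [471. 147.  34.]
top basket_small_handle tip_of 0.72 [504. 156. 108.]
top pan_floor tip_of 0.87 [529. -96.  70.]
top elbow tip_of 0.57 [ 639. -324.    1.]
top pot tip_of 0.98 [674. 139.  -0.]
scene basket_large_centre tip_of 0.63 [637. 299.   1.]
scene basket_large_centre tip_of 0.58 [432. 420.  36.]
scene basket_large_handle tip_of 0.75 [484. 449. 122.]
scene basket_middle_centre tip_of 0.91 [ 447. -352.   37.]
scene basket_middle_handle tip_of 0.73 [ 496. -379.  114.]
scene basket_small_centre tip_of 0.94 [471. 153.  35.]
scene basket_small_handle tip_of 0.6 [511. 156. 108.]
scene pan_floor tip_of 0.94 [534. -95.  69.]
scene hub tip_of 0.77 [637. 298.   1.]
scene elbow tip_of 0.64 [ 645. -324.   -2.]
scene elbow tip_of 0.26 [537. -99.  69.]
scene pot tip_of 0.65 [681. 143.  -3.]
1.1 [ 0.23634828 -0.57856591  0.40470821] [[ 0.926  0.378  0.   ]
 [ 0.378 -0.926 -0.   ]
 [ 0.     0.    -1.   ]]
```

View pics/top1.png

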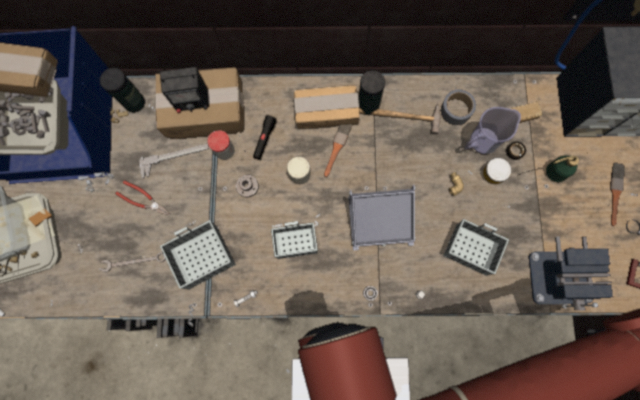

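View pics/scene1.png

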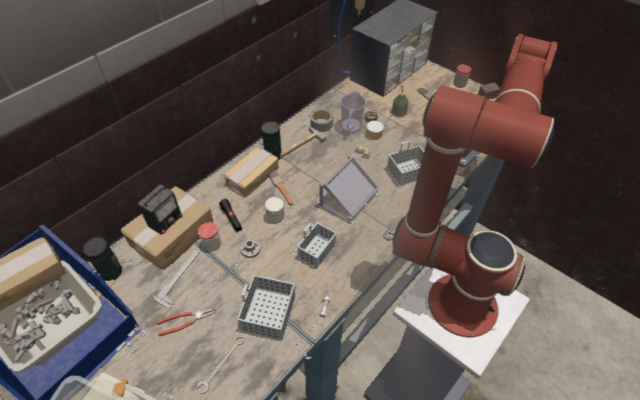

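The top view shows the large basket at (197,255), the small at (295,240), the middle at (477,247) and the pan at (382,217). The scene view agrees. The networks fit the pictures, except that "basket_large_centre" in the scene view first picked the hub. I'll head for the large basket and look at the pan on the way.

Emit:
play_rows(increments=[{"offset": [35, -18, 0], "twist": 0, "grip": 1}, {"offset": [70, -36, 0], "twist": 0, "grip": 1}, {"offset": [106, -54, 0], "twist": 0, "grip": 1}, {"offset": [142, -72, 0], "twist": 0, "grip": 1}, {"offset": [177, -90, 0], "twist": 0, "grip": 1}])

```text
time: 1.52
tool_pos: [0.367, -0.4268, 0.4048]
tool_rot: [0.0, 0.981, 0.192, 0.0]
contact_force: [1.1, -0.8, -0.6]
gripper_width: 1.0
```

Emit:
play_rows(increments=[{"offset": [25, -30, 0], "twist": 0, "grip": 1}, {"offset": [50, -60, 0], "twist": 0, "grip": 1}, {"offset": [75, -90, 0], "twist": 0, "grip": 1}, {"offset": [100, -120, 0], "twist": 0, "grip": 1}, {"offset": [125, -149, 0], "twist": 0, "grip": 1}])

```text
time: 1.93
tool_pos: [0.4256, -0.2412, 0.4049]
tool_rot: [0.0, 0.981, 0.193, 0.0]
contact_force: [1.5, -0.2, 0.4]
gripper_width: 1.003
```

Emit:
play_rows(increments=[{"offset": [17, -36, 0], "twist": 0, "grip": 1}, {"offset": [34, -72, 0], "twist": 0, "grip": 1}, {"offset": [50, -108, 0], "twist": 0, "grip": 1}, {"offset": [66, -142, 0], "twist": 0, "grip": 1}, {"offset": [66, -142, 0], "twist": 0, "grip": 1}])

```text
time: 2.35
tool_pos: [0.4327, -0.0819, 0.4049]
tool_rot: [-0.001, 0.981, 0.196, 0.001]
contact_force: [-0.2, 0.6, -0.3]
gripper_width: 1.0
```

Run:
```python
from h import *
p,r,s=pose(); print(s['time'],p,s['joint_pos'],r.as_matrix().round(3))
c=manip.get_calibration('wrist'); print(np.array(c['T']).round(3),c['fx'])
img,o=look('wrist',['pan_floor'])
cv2.imwrite('pics/w1.png',img)
```

```text
2.35 [ 0.43274887 -0.08192499  0.40491318] [-0.35698292 -0.41541885  2.02144147  0.00248587  1.53531165  0.81874464] [[ 0.923  0.385  0.001]
 [ 0.385 -0.923  0.002]
 [ 0.002 -0.002 -1.   ]]
[[ 0.384 -0.881 -0.275  0.505]
 [-0.923 -0.368 -0.111 -0.052]
 [-0.003  0.297 -0.955  0.376]
 [ 0.     0.     0.     1.   ]] 276.21770734246905
wrist pan_floor tip_of 0.68 [ 534. -100.   67.]
```

View pics/w1.png

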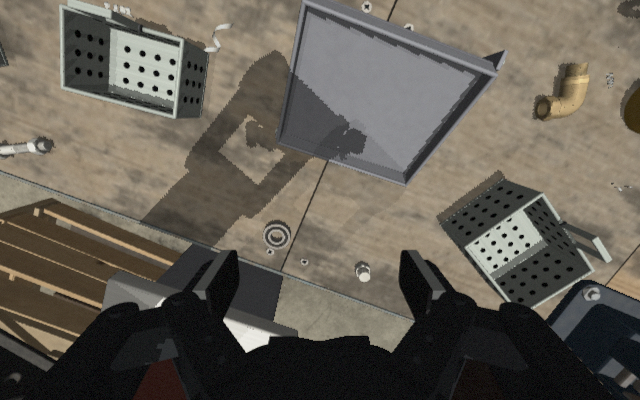

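The wrist view shows the pan's upper rim corners near (303,2) and (497,70), and its lower ones near (278,143) and (406,184). The small basket is top left and the middle one is on the right. Next I back-project the rim corners to get the pan's yaw.

```bash
cat >> h.py <<'E'
def ray(c,u,v,z):
    T=np.array(c['T']); d=T[:3,:3]@np.array([(u-c['cx'])/c['fx'],(v-c['cy'])/c['fy'],1]); o=T[:3,3]
    return o+d*(z-o[2])/d[2]
E
python3 - <<'E'
from h import *
c=manip.get_calibration('wrist')
P=[ray(c,u,v,z)*1000 for u,v,z in [(303,2,.127),(497,70,.127),(278,143,.04),(406,184,.04)]]
print(np.array(P).round(0))
for a,b in ((0,1),(2,3)):
    d=P[a]-P[b]; print('yaw',np.degrees(np.arctan2(-d[0],d[1])),np.linalg.norm(d))
d=(P[0]+P[1]-P[2]-P[3]); print('yaw',np.degrees(np.arctan2(d[1],d[0])),d/2, sum(P)/4)
img,o=look('wrist',['basket_middle_centre','basket_middle_handle','basket_small_centre','basket_small_handle'])
E
```

```text
[[ 577.  -14.  127.]
 [ 593. -179.  127.]
 [ 456.  -24.   40.]
 [ 470. -189.   40.]]
yaw 5.588542850162799 165.61153616872286
yaw 4.6523755197049175 165.62162822855697
yaw 4.804369670977424 [122.07081826  10.25994846  87.        ] [ 523.90729129 -101.30044415   83.5       ]
wrist basket_middle_centre tip_of 0.75 [ 449. -356.   35.]
wrist basket_middle_handle tip_of 0.76 [ 494. -381.  115.]
wrist basket_small_centre tip_of 0.94 [471. 151.  35.]
wrist basket_small_handle tip_of 0.84 [512. 156. 106.]
```

Emit:
play_rows(increments=[{"offset": [17, -37, 0], "twist": 0, "grip": 1}, {"offset": [34, -74, 0], "twist": 0, "grip": 1}, {"offset": [50, -110, 0], "twist": 0, "grip": 1}, {"offset": [66, -147, 0], "twist": 0, "grip": 1}, {"offset": [81, -183, 0], "twist": 0, "grip": 1}])

```text
time: 3.12
tool_pos: [0.4389, 0.114, 0.4048]
tool_rot: [0.0, 0.982, 0.191, 0.0]
contact_force: [1.3, 0.5, 0.6]
gripper_width: 0.997
```

Emit:
play_rows(increments=[{"offset": [16, -37, 0], "twist": 0, "grip": 1}, {"offset": [32, -74, 0], "twist": 0, "grip": 1}, {"offset": [48, -110, 0], "twist": 0, "grip": 1}, {"offset": [60, -147, 0], "twist": 0, "grip": 1}, {"offset": [70, -180, 0], "twist": 0, "grip": 1}])

```text
time: 3.53
tool_pos: [0.436, 0.3079, 0.4045]
tool_rot: [-0.0, 0.981, 0.192, -0.0]
contact_force: [1.0, -1.0, -0.7]
gripper_width: 1.001
```

Emit:
play_rows(increments=[{"offset": [-10, -35, 0], "twist": 0, "grip": 1}, {"offset": [-20, -65, 0], "twist": 0, "grip": 1}, {"offset": [-20, -65, 0], "twist": 0, "grip": 1}, {"offset": [-20, -65, 0], "twist": 0, "grip": 1}])

```text
time: 3.87
tool_pos: [0.3924, 0.3594, 0.4044]
tool_rot: [0.0, 0.981, 0.193, -0.0]
contact_force: [0.1, 0.5, -1.2]
gripper_width: 0.999
```

Run:
```python
from h import *
p,r,s=pose(); print(s['time'],p,s['joint_pos'],r.as_matrix().round(3))
img,o=look('wrist',['basket_large_centre','basket_large_handle'])
cv2.imwrite('pics/w2.png',img)
```

```text
3.8667 [0.39243674 0.35938063 0.40442287] [ 6.01658626e-01 -1.70736707e-01  1.82743986e+00 -4.79690672e-04
  1.48539324e+00  1.78346189e+00] [[ 0.925  0.379 -0.   ]
 [ 0.379 -0.925 -0.001]
 [-0.     0.001 -1.   ]]
wrist basket_large_centre tip_of 0.8 [431. 418.  39.]
wrist basket_large_handle tip_of 0.9 [488. 448. 121.]
```

View pics/w2.png

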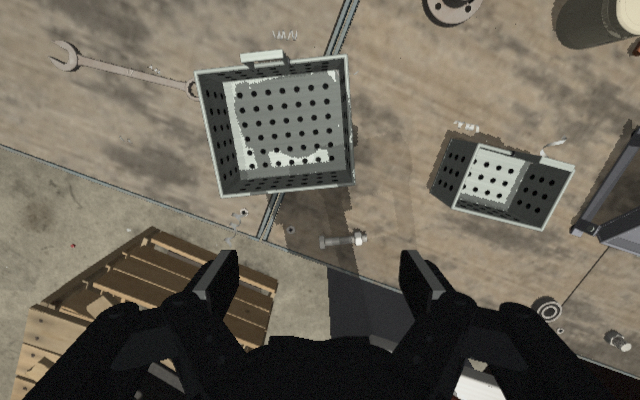

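The large basket's rim corners are near (195,72), (346,56), (355,183) and (221,196), with the handle at (262,57). Back-projecting these gives its yaw.

Run:
```python
from h import *
c=manip.get_calibration('wrist')
P=np.array([ray(c,u,v,.078)*1000 for u,v in [(195,72),(346,56),(355,183),(221,196)]])
print(P.round(0),P.mean(0))
for a,b in ((0,1),(3,2)):
    d=P[a]-P[b]; print(np.degrees(np.arctan2(-d[0],d[1])),np.linalg.norm(d))
for a,b in ((0,3),(1,2)):
    d=P[a]-P[b]; print(np.degrees(np.arctan2(d[1],d[0])),np.linalg.norm(d))
y=np.radians(27); print(P.mean(0)[:2]+63.5*np.array([np.cos(y),np.sin(y)]))
```

```text
[[457. 515.  78.]
 [525. 383.  78.]
 [413. 322.  78.]
 [343. 456.  78.]] [434.60173254 418.91356202  78.        ]
27.519947536357837 148.93300461240278
27.797118967611045 150.55439372994869
27.514796047153286 127.92869601145429
28.244268370899736 127.2105482368525
[491.18064682 447.74195876]
```

Emit:
play_rows(increments=[{"offset": [35, -12, 0], "twist": -0.03, "grip": 1}, {"offset": [70, -25, 0], "twist": -0.06, "grip": 1}, {"offset": [100, -37, 0], "twist": -0.096, "grip": 1}, {"offset": [124, -45, 0], "twist": -0.096, "grip": 1}, {"offset": [124, -45, 30], "twist": -0.096, "grip": 1}])

```text
time: 4.43
tool_pos: [0.4954, 0.4488, 0.3817]
tool_rot: [-0.003, 0.971, 0.238, 0.007]
contact_force: [-0.2, 0.2, 0.8]
gripper_width: 1.001
```

Emit:
play_rows(increments=[{"offset": [0, 0, 40], "twist": 0, "grip": 1}, {"offset": [0, 0, 75], "twist": 0, "grip": 1}, {"offset": [0, 0, 100], "twist": 0, "grip": 1}, {"offset": [0, 0, 112], "twist": 0, "grip": 1}, {"offset": [0, 0, 112], "twist": 0, "grip": 1}])

```text
time: 4.85
tool_pos: [0.4901, 0.4456, 0.2584]
tool_rot: [0.001, 0.971, 0.238, -0.003]
contact_force: [0.1, -0.4, -0.0]
gripper_width: 1.001
```

Emit:
play_rows(increments=[{"offset": [0, 0, 0], "twist": 0, "grip": 0.3}, {"offset": [0, 0, 0], "twist": 0, "grip": 0.3}, {"offset": [0, 0, 0], "twist": 0, "grip": 0.3}, {"offset": [0, 0, 0], "twist": 0, "grip": 0.3}, {"offset": [0, 0, 0], "twist": 0, "grip": 0.3}])

```text
time: 5.27
tool_pos: [0.4909, 0.4482, 0.2657]
tool_rot: [-0.001, 0.971, 0.24, 0.002]
contact_force: [1.7, 0.1, 0.3]
gripper_width: 0.41
```

Run:
```python
from h import *
p,r,s=pose(); print(s['time'],p,s['gripper_width'],s['contact_force'])
cv2.imwrite('pics/w3.png',manip.grab_frame('wrist'))
```

```text
5.2667 [0.49092794 0.44821461 0.2656776 ] 0.410224679769407 [1.7322449  0.0639194  0.28615685]
```

View pics/w3.png

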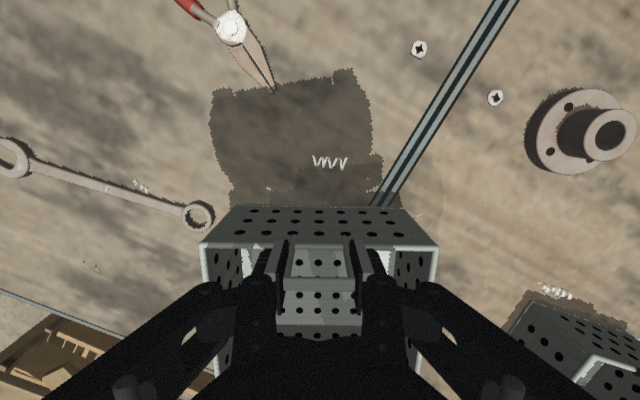

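The pads hold the handle (opening 0.41, about 35 mm, square on both legs). I'll lift and check how the basket hangs.

Emit:
play_rows(increments=[{"offset": [0, 0, -15], "twist": 0, "grip": 0.3}, {"offset": [0, 0, -45], "twist": 0, "grip": 0.3}, {"offset": [0, 0, -80], "twist": 0, "grip": 0.3}, {"offset": [0, 0, -115], "twist": 0, "grip": 0.3}, {"offset": [0, 0, -150], "twist": 0, "grip": 0.3}])

```text
time: 5.73
tool_pos: [0.4896, 0.4474, 0.4144]
tool_rot: [0.0, 0.971, 0.24, -0.001]
contact_force: [0.7, 0.8, -1.8]
gripper_width: 0.407
```

Emit:
play_rows(increments=[{"offset": [0, 0, -35], "twist": 0, "grip": 0.3}, {"offset": [0, 0, -60], "twist": 0, "grip": 0.3}, {"offset": [0, 0, -70], "twist": 0, "grip": 0.3}, {"offset": [0, 0, -70], "twist": 0, "grip": 0.3}, {"offset": [0, 0, -70], "twist": 0, "grip": 0.3}])

```text
time: 6.15
tool_pos: [0.4899, 0.4475, 0.4819]
tool_rot: [0.0, 0.971, 0.24, -0.0]
contact_force: [-0.6, -0.4, -2.6]
gripper_width: 0.406
```

Run:
```python
from h import *
p,r,s=pose(); print(s['time'],p,s['gripper_width'],s['contact_force'])
img,o=look('scene',['basket_large_centre','basket_large_handle'])
img2,o=look('wrist',['basket_large_centre','basket_large_handle'])
cv2.imwrite('pics/s4.png',np.vstack([cv2.resize(img[100:400,140:440],(560,560))[:560]]))
```

```text
6.15 [0.48991241 0.44749794 0.48186786] 0.40574443001838084 [-0.59908064 -0.4311371  -2.60618778]
scene basket_large_centre tip_of 0.83 [433. 415. 253.]
scene basket_large_handle tip_of 0.74 [485. 451. 339.]
wrist basket_large_centre tip_of 0.95 [434. 417. 252.]
wrist basket_large_centre tip_of 0.71 [487. 444. 334.]
wrist basket_large_handle tip_of 0.76 [487. 443. 335.]
```

View pics/s4.png

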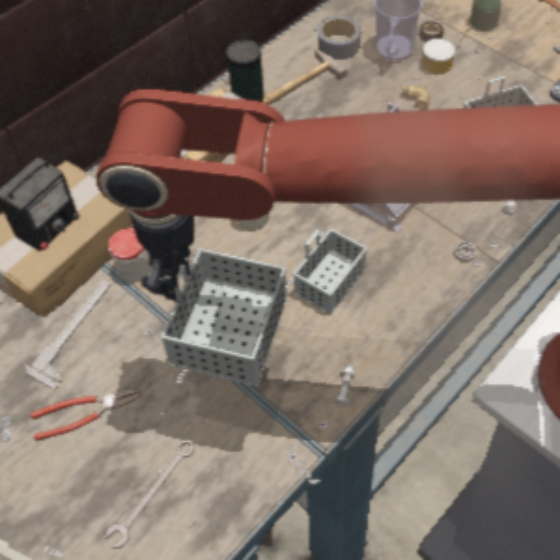

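The grip holds the basket level and stiff, and the tool can't tilt. So I'll tip it by pulling its rear wall against the outer top edge of the stand's upper end, letting it pivot in the pads. First I carry it round behind the stand.

Emit:
play_rows(increments=[{"offset": [0, 25, 0], "twist": 0, "grip": 0.3}, {"offset": [-1, 60, 0], "twist": 0, "grip": 0.3}, {"offset": [-2, 95, 0], "twist": 0, "grip": 0.3}, {"offset": [-4, 130, 0], "twist": 0, "grip": 0.3}, {"offset": [-5, 165, 0], "twist": 0, "grip": 0.3}])

```text
time: 6.87
tool_pos: [0.5628, 0.2979, 0.4819]
tool_rot: [0.0, 0.971, 0.24, -0.001]
contact_force: [0.9, 0.4, -1.3]
gripper_width: 0.407
```

Emit:
play_rows(increments=[{"offset": [-1, 35, 0], "twist": 0, "grip": 0.3}, {"offset": [-2, 70, 0], "twist": 0, "grip": 0.3}, {"offset": [-3, 105, 0], "twist": 0, "grip": 0.3}, {"offset": [-4, 140, 0], "twist": 0, "grip": 0.3}, {"offset": [-5, 175, 0], "twist": 0, "grip": 0.3}])

```text
time: 7.28
tool_pos: [0.6399, 0.1403, 0.4819]
tool_rot: [-0.0, 0.971, 0.24, -0.001]
contact_force: [0.4, -0.1, -1.6]
gripper_width: 0.406
```

Emit:
play_rows(increments=[{"offset": [-1, 35, 0], "twist": 0.04, "grip": 0.3}, {"offset": [-2, 70, 0], "twist": 0.12, "grip": 0.3}, {"offset": [-3, 105, 0], "twist": 0.2, "grip": 0.3}, {"offset": [-4, 140, 0], "twist": 0.28, "grip": 0.3}, {"offset": [-5, 170, 0], "twist": 0.36, "grip": 0.3}])

```text
time: 7.7
tool_pos: [0.7148, -0.0131, 0.4816]
tool_rot: [0.0, 0.998, 0.059, -0.001]
contact_force: [-0.0, -0.2, -1.7]
gripper_width: 0.405
```

Emit:
play_rows(increments=[{"offset": [-8, 35, 0], "twist": 0.04, "grip": 0.3}, {"offset": [-20, 70, 0], "twist": 0.04, "grip": 0.3}, {"offset": [-20, 74, 0], "twist": 0.04, "grip": 0.3}, {"offset": [-20, 74, 0], "twist": 0.04, "grip": 0.3}])

```text
time: 8.03
tool_pos: [0.7032, -0.0892, 0.4816]
tool_rot: [-0.0, 0.999, 0.04, -0.001]
contact_force: [-0.0, 0.1, -2.2]
gripper_width: 0.407
```

```bash
cat >> h.py <<'E'
PC=np.array([.535,-.100,.068]); PY=np.radians(4.9)
def stat(names=(),cams=('wrist',)):
    p,r,s=pose(); m=r.as_matrix()
    e=np.array([np.cos(PY),np.sin(PY),0]); f=np.array([-e[1],e[0],0]); uv=lambda q:np.array([(q-PC)@e,(q-PC)@f,q[2]])*1000
    print('t %.2f u,v,z'%s['time'],uv(p).round(1),'yaw-pan %.1f'%np.degrees(np.arctan2(m[1,0],m[0,0])-PY),'w %.3f'%s['gripper_width'],np.round(s['contact_force'],1))
    for c in cams:
        img,o=look(c,names) if names else (manip.grab_frame(c),0)
        if o:
            for k,v in o.items():
                for a in v: print('   uvz',k,a[0],uv(a[1]).round(0))
    return img if cams else None
E
python3 - <<'E'
from h import *
img=stat(['basket_large_centre','basket_large_handle','pan_floor'])
cv2.imwrite('pics/w5.png',img)
E
```

```text
t 8.03 u,v,z [168.5  -3.6 481.6] yaw-pan -0.3 w 0.407 [-0.   0.1 -2.2]
wrist basket_large_centre tip_of 0.72 [639. -91. 260.]
wrist basket_large_centre tip_of 0.39 [642. 302.   3.]
wrist basket_large_handle tip_of 0.78 [700. -90. 337.]
wrist pan_floor tip_of 0.49 [ 643. -317.    2.]
   uvz basket_large_centre 0.72 [104.  -0. 260.]
   uvz basket_large_centre 0.39 [141. 392.   3.]
   uvz basket_large_handle 0.78 [166.  -4. 337.]
   uvz pan_floor 0.49 [  89. -225.    2.]
```

View pics/w5.png

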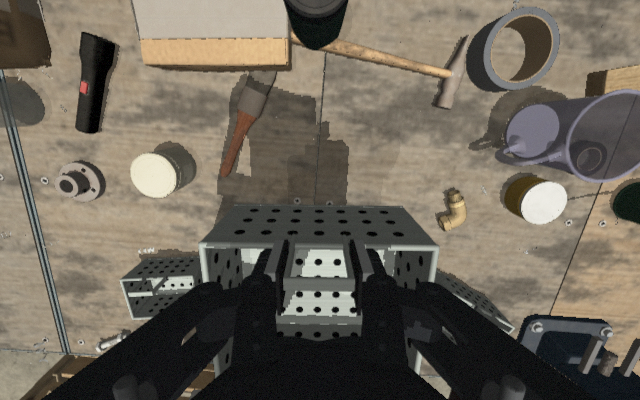

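Emit:
play_rows(increments=[{"offset": [20, -4, 0], "twist": -0.005, "grip": 0.3}, {"offset": [36, -4, 15], "twist": -0.005, "grip": 0.3}, {"offset": [36, -4, 50], "twist": -0.005, "grip": 0.3}, {"offset": [36, -4, 85], "twist": -0.005, "grip": 0.3}, {"offset": [36, -4, 115], "twist": -0.005, "grip": 0.3}])

```text
time: 8.65
tool_pos: [0.739, -0.0777, 0.3656]
tool_rot: [-0.0, 0.999, 0.046, -0.0]
contact_force: [-0.2, -0.0, -1.6]
gripper_width: 0.406
```

Emit:
play_rows(increments=[{"offset": [0, 0, 20], "twist": 0, "grip": 0.3}, {"offset": [0, 0, 20], "twist": 0, "grip": 0.3}, {"offset": [-10, 0, 20], "twist": 0, "grip": 0.3}, {"offset": [-17, 0, 20], "twist": 0, "grip": 0.3}, {"offset": [-17, 0, 20], "twist": 0, "grip": 0.3}])

```text
time: 9.07
tool_pos: [0.7226, -0.0802, 0.3516]
tool_rot: [0.0, 0.999, 0.045, 0.004]
contact_force: [2.4, 1.8, -1.4]
gripper_width: 0.403
```

Emit:
play_rows(increments=[{"offset": [-8, 0, -11], "twist": 0, "grip": 0.3}, {"offset": [-16, 0, -21], "twist": 0, "grip": 0.3}, {"offset": [-26, 0, -30], "twist": 0, "grip": 0.3}, {"offset": [-36, 0, -38], "twist": 0, "grip": 0.3}, {"offset": [-36, 0, -38], "twist": 0, "grip": 0.3}])

```text
time: 9.48
tool_pos: [0.6858, -0.0843, 0.3906]
tool_rot: [0.001, 0.999, 0.045, 0.003]
contact_force: [3.6, 0.7, 1.2]
gripper_width: 0.409
```

Run:
```python
from h import *
img=stat(['basket_large_centre','basket_large_handle'],('wrist','scene'))
```

```text
t 9.48 u,v,z [151.6   2.8 390.6] yaw-pan 0.2 w 0.409 [3.6 0.7 1.2]
wrist basket_large_centre tip_of 0.76 [655. -86. 146.]
wrist basket_large_handle tip_of 0.92 [682. -85. 243.]
   uvz basket_large_centre 0.76 [121.   3. 146.]
   uvz basket_large_handle 0.92 [147.   3. 243.]
scene basket_large_centre tip_of 0.66 [654. -89. 143.]
scene basket_large_centre tip_of 0.35 [676. 140.   1.]
scene basket_large_handle tip_of 0.96 [682. -83. 242.]
   uvz basket_large_centre 0.66 [120.   1. 143.]
   uvz basket_large_centre 0.35 [161. 227.   1.]
   uvz basket_large_handle 0.96 [148.   4. 242.]
```

The pivoting works: the tilt is now about 23°. I'll carry on to about 36°.

Emit:
play_rows(increments=[{"offset": [-11, 0, -7], "twist": 0, "grip": 0.3}, {"offset": [-22, 0, -13], "twist": 0, "grip": 0.3}, {"offset": [-32, 0, -17], "twist": 0, "grip": 0.3}, {"offset": [-32, 0, -17], "twist": 0, "grip": 0.3}, {"offset": [-32, 0, -17], "twist": 0, "grip": 0.3}])

```text
time: 10.2
tool_pos: [0.6547, -0.0873, 0.4042]
tool_rot: [0.0, 0.999, 0.044, 0.002]
contact_force: [5.3, -0.2, 6.1]
gripper_width: 0.404
```

Run:
```python
from h import *
img=stat(['basket_large_centre','basket_large_handle'],('wrist','scene'))
```

```text
t 10.20 u,v,z [120.3   2.4 404.2] yaw-pan 0.2 w 0.404 [ 5.3 -0.2  6.1]
wrist basket_large_centre tip_of 0.57 [645. -88. 155.]
wrist basket_large_handle tip_of 0.88 [652. -89. 260.]
   uvz basket_large_centre 0.57 [111.   3. 155.]
   uvz basket_large_handle 0.88 [118.   1. 260.]
scene basket_large_centre tip_of 0.67 [646. -87. 153.]
scene basket_large_handle tip_of 0.6 [654. -87. 258.]
   uvz basket_large_centre 0.67 [112.   4. 153.]
   uvz basket_large_handle 0.6 [120.   2. 258.]
```

The tilt is now about 34° and the basket is square to the pan. Next: lift over the rim and approach along the pan's normal.

Emit:
play_rows(increments=[{"offset": [6, 0, -25], "twist": 0, "grip": 0.3}, {"offset": [6, 0, -60], "twist": 0, "grip": 0.3}, {"offset": [0, 0, -85], "twist": 0, "grip": 0.3}, {"offset": [-35, 1, -85], "twist": 0, "grip": 0.3}, {"offset": [-70, 1, -80], "twist": 0, "grip": 0.3}])

```text
time: 10.92
tool_pos: [0.5847, -0.0948, 0.4836]
tool_rot: [0.0, 0.999, 0.045, -0.001]
contact_force: [-0.1, -0.4, -1.7]
gripper_width: 0.406
```

Emit:
play_rows(increments=[{"offset": [-35, 0, 0], "twist": 0, "grip": 0.3}, {"offset": [-70, 0, 6], "twist": 0, "grip": 0.3}, {"offset": [-105, 0, 15], "twist": 0, "grip": 0.3}, {"offset": [-130, 0, 24], "twist": 0, "grip": 0.3}, {"offset": [-140, 0, 24], "twist": 0, "grip": 0.3}])

```text
time: 11.33
tool_pos: [0.4422, -0.1068, 0.4538]
tool_rot: [-0.002, 0.999, 0.044, -0.005]
contact_force: [0.6, 0.1, -2.1]
gripper_width: 0.405
```

Emit:
play_rows(increments=[{"offset": [10, 0, 14], "twist": 0, "grip": 0.3}, {"offset": [25, 0, 36], "twist": 0, "grip": 0.3}, {"offset": [42, 0, 60], "twist": 0, "grip": 0.3}, {"offset": [52, 0, 74], "twist": 0, "grip": 0.3}, {"offset": [52, 0, 74], "twist": 0, "grip": 0.3}])

```text
time: 11.75
tool_pos: [0.4964, -0.1018, 0.3778]
tool_rot: [-0.002, 0.999, 0.045, -0.007]
contact_force: [-0.9, -0.3, -2.5]
gripper_width: 0.405
```

Run:
```python
from h import *
img=stat(['basket_large_centre','basket_large_handle'],('wrist',))
im2=stat(['basket_large_centre','basket_large_handle','pan_floor'],('scene',))
cv2.imwrite('pics/b6.png',np.vstack([img[100:380],cv2.resize(im2[120:260,240:480],(640,373))[:310]]))
```

```text
t 11.75 u,v,z [-38.6   1.5 377.8] yaw-pan 0.2 w 0.405 [-0.9 -0.3 -2.5]
wrist basket_large_centre tip_of 0.79 [ 484. -101.  131.]
wrist basket_large_handle tip_of 0.78 [ 494. -103.  235.]
   uvz basket_large_centre 0.79 [-51.   3. 131.]
   uvz basket_large_handle 0.78 [-41.   0. 235.]
t 11.90 u,v,z [-38.4   1.  383.9] yaw-pan 0.2 w 0.404 [ 0.  -0.1 -2.8]
scene basket_large_centre tip_of 0.82 [ 482. -102.  133.]
scene basket_large_handle tip_of 0.64 [ 492. -102.  240.]
scene pan_floor tip_of 0.55 [534. -98.  67.]
   uvz basket_large_centre 0.82 [-53.   2. 133.]
   uvz basket_large_handle 0.64 [-43.   2. 240.]
   uvz pan_floor 0.55 [-1.  2. 67.]
```

View pics/b6.png

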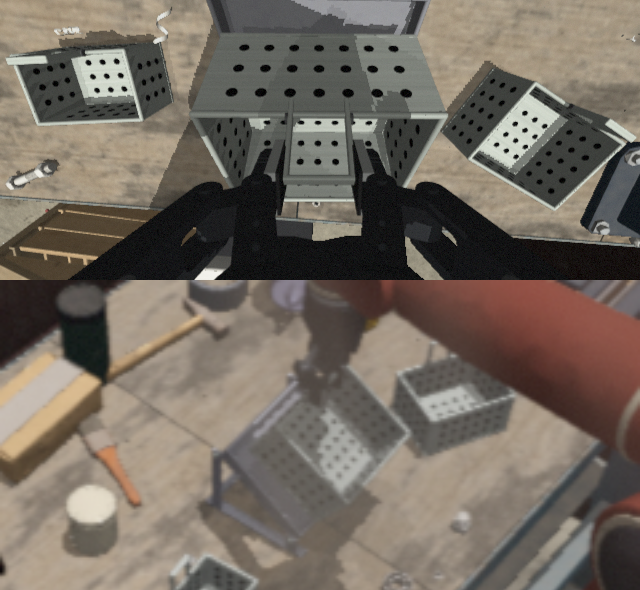

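The basket hangs tilted just over the pan, centred on it: the rim spans 207–437 px and the basket back 192–447 px. I'll lower it slowly along the normal.

Emit:
play_rows(increments=[{"offset": [8, 0, 10], "twist": 0, "grip": 0.3}, {"offset": [16, 0, 20], "twist": 0, "grip": 0.3}, {"offset": [22, 0, 28], "twist": 0, "grip": 0.3}, {"offset": [26, 0, 33], "twist": 0, "grip": 0.3}, {"offset": [26, 0, 33], "twist": 0, "grip": 0.3}])

```text
time: 12.52
tool_pos: [0.5231, -0.0999, 0.3537]
tool_rot: [-0.0, 0.999, 0.044, -0.001]
contact_force: [-6.5, 2.0, 6.0]
gripper_width: 0.404
```

Run:
```python
from h import *
img=stat(['basket_large_centre','basket_large_handle'],('wrist','scene'))
```

```text
t 12.52 u,v,z [-11.9   1.1 353.7] yaw-pan 0.2 w 0.404 [-6.5  2.   6. ]
wrist basket_large_centre tip_of 0.87 [ 509. -101.  106.]
wrist basket_large_handle tip_of 0.72 [ 642. -321.    2.]
wrist basket_large_handle tip_of 0.63 [ 522. -104.  210.]
   uvz basket_large_centre 0.87 [-26.   1. 106.]
   uvz basket_large_handle 0.72 [  88. -229.    2.]
   uvz basket_large_handle 0.63 [-14.  -3. 210.]
scene basket_large_centre tip_of 0.61 [ 507. -102.  102.]
scene basket_large_centre tip_of 0.52 [534. -97.  67.]
scene basket_large_handle tip_of 0.63 [518. -99. 210.]
   uvz basket_large_centre 0.61 [-28.   1. 102.]
   uvz basket_large_centre 0.52 [-1.  3. 67.]
   uvz basket_large_handle 0.63 [-17.   2. 210.]
```

It's touching down at the upper edge, about 5 mm from flat at centre. I'll release gently.

Emit:
play_rows(increments=[{"offset": [0, 0, 0], "twist": 0, "grip": 0.42}, {"offset": [0, 0, 0], "twist": 0, "grip": 0.45}, {"offset": [0, 0, 0], "twist": 0, "grip": 0.5}, {"offset": [0, 0, 0], "twist": 0, "grip": 0.65}, {"offset": [0, 0, 0], "twist": 0, "grip": 0.8}])

```text
time: 13.23
tool_pos: [0.5229, -0.1001, 0.3516]
tool_rot: [0.0, 0.999, 0.044, 0.0]
contact_force: [-0.2, -0.5, -0.6]
gripper_width: 0.764
```

Run:
```python
from h import *
img=stat(['basket_large_centre','basket_large_handle'],('wrist',))
im2=stat(['basket_large_centre','basket_large_handle'],('scene',))
cv2.imwrite('pics/b7.png',np.vstack([img[100:380],cv2.resize(im2[120:260,240:480],(640,373))[:310]]))
```

```text
t 13.23 u,v,z [-12.    0.9 351.6] yaw-pan 0.2 w 0.764 [-0.2 -0.5 -0.6]
wrist basket_large_centre tip_of 0.64 [ 508. -101.   99.]
wrist basket_large_handle tip_of 0.88 [ 509. -102.  199.]
   uvz basket_large_centre 0.64 [-27.   1.  99.]
   uvz basket_large_handle 0.88 [-26.   1. 199.]
t 13.38 u,v,z [-12.1   1.  351.6] yaw-pan 0.2 w 0.798 [0.9 0.6 0.4]
scene basket_large_centre tip_of 0.64 [ 508. -100.   95.]
scene basket_large_centre tip_of 0.23 [509. -99. 201.]
scene basket_large_handle tip_of 0.79 [509. -98. 199.]
   uvz basket_large_centre 0.64 [-27.   3.  95.]
   uvz basket_large_centre 0.23 [-26.   3. 201.]
   uvz basket_large_handle 0.79 [-26.   4. 199.]
```

View pics/b7.png

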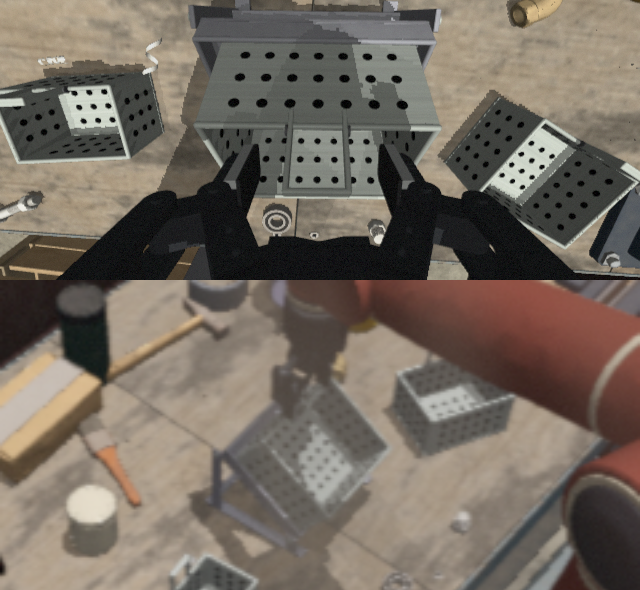

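The large basket is seated: its centre is 39 mm off the pan floor along the normal, and it has slid against the lower wall, square. Now the middle basket.

Emit:
play_rows(increments=[{"offset": [0, 0, -25], "twist": 0, "grip": 1}, {"offset": [0, 0, -60], "twist": 0, "grip": 1}, {"offset": [0, 0, -95], "twist": 0, "grip": 1}, {"offset": [-20, 30, -110], "twist": 0, "grip": 1}, {"offset": [-40, 65, -110], "twist": 0, "grip": 1}])

```text
time: 13.95
tool_pos: [0.4893, -0.1677, 0.468]
tool_rot: [0.002, 0.999, 0.047, 0.004]
contact_force: [1.6, -0.9, 1.0]
gripper_width: 1.0
```

Emit:
play_rows(increments=[{"offset": [-21, 30, 0], "twist": 0.12, "grip": 1}, {"offset": [-42, 60, 10], "twist": 0.24, "grip": 1}, {"offset": [-64, 90, 25], "twist": 0.36, "grip": 1}, {"offset": [-86, 120, 40], "twist": 0.48, "grip": 1}, {"offset": [-108, 149, 55], "twist": 0.596, "grip": 1}])

```text
time: 14.37
tool_pos: [0.3932, -0.3276, 0.4065]
tool_rot: [0.0, 0.967, -0.254, 0.001]
contact_force: [0.3, 0.2, -0.1]
gripper_width: 0.997
```

Emit:
play_rows(increments=[{"offset": [0, 0, 0], "twist": 0, "grip": 1}, {"offset": [0, 0, 0], "twist": 0, "grip": 1}])

```text
time: 14.53
tool_pos: [0.3933, -0.3273, 0.4054]
tool_rot: [-0.001, 0.968, -0.252, -0.001]
contact_force: [-0.4, 0.9, 0.3]
gripper_width: 1.006
```

Run:
```python
from h import *
p,r,s=pose(); m=r.as_matrix(); print(s['time'],p.round(4),np.degrees(np.arctan2(m[1,0],m[0,0])),s['joint_pos'].round(2) if hasattr(s['joint_pos'],'round') else '')
for i in range(2): img,o=look('wrist',['basket_middle_centre','basket_middle_handle'])
cv2.imwrite('pics/w8.png',img)
import json; c=manip.get_calibration('wrist'); json.dump({k:np.array(v).tolist() for k,v in c.items()},open('c8.json','w'))
```

```text
14.5333 [ 0.3933 -0.3273  0.4054] -29.21486943049069 [-0.84 -0.22  1.87  0.    1.5   1.24]
wrist basket_middle_centre tip_of 0.6 [ 451. -355.   39.]
wrist basket_middle_handle tip_of 0.77 [ 498. -376.  116.]
wrist basket_middle_centre tip_of 0.67 [ 449. -356.   36.]
wrist basket_middle_handle tip_of 0.76 [ 494. -378.  117.]
```

View pics/w8.png

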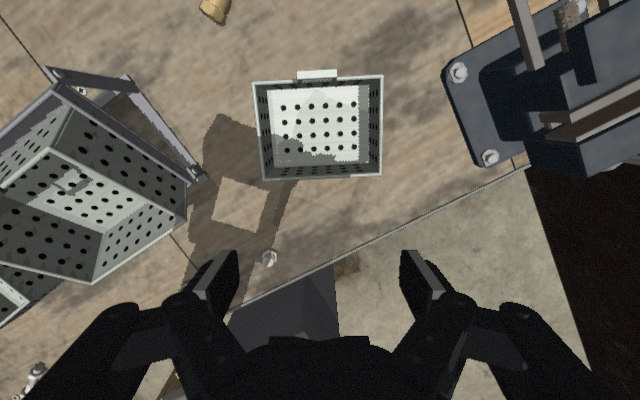

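The middle basket's rim corners are near (254,79), (382,75), (382,176) and (262,181), with the handle at (317,74).

```bash
cat >> h.py <<'E'
def corners(c,px,z,h,a):
    P=np.array([ray(c,u,v,z)*1000 for u,v in px]); print(P.round(0).tolist())
    d=P[0]-P[1]+P[3]-P[2]; y1=np.arctan2(-d[0],d[1]); d=P[0]-P[3]+P[1]-P[2]; y2=np.arctan2(d[1],d[0])
    y=(y1+y2)/2; H=P.mean(0)+h*np.array([np.cos(y),np.sin(y),0]); p,r,s=pose(); m=r.as_matrix()
    yt=np.arctan2(m[1,0],m[0,0]); print('yaws',np.degrees([y1,y2]),'handle',H,'tool off',m.T@(H-p*1000),'twist',-(y-yt))
E
python3 - <<'E'
from h import *
import json
c=json.load(open('c8.json'))
corners(c,[(254,79),(382,75),(382,176),(262,181)],.072,50.5,0)
E
```

```text
[[526.0, -321.0, 72.0], [466.0, -437.0, 72.0], [371.0, -392.0, 72.0], [432.0, -270.0, 72.0]]
yaws [-26.89501422 -26.56642049] handle [ 493.61166867 -377.61471476   72.        ] tool off [110.82304949  -1.97068894 335.80260819] twist -0.03814747191770318
```

Emit:
play_rows(increments=[{"offset": [35, -1, 10], "twist": -0.042, "grip": 1}, {"offset": [70, -2, 30], "twist": -0.042, "grip": 1}, {"offset": [100, -2, 45], "twist": -0.042, "grip": 1}, {"offset": [107, -2, 60], "twist": -0.042, "grip": 1}, {"offset": [107, -2, 75], "twist": -0.042, "grip": 1}])

```text
time: 15.25
tool_pos: [0.4913, -0.3764, 0.3311]
tool_rot: [0.0, 0.973, -0.229, 0.0]
contact_force: [-0.4, 0.1, 1.2]
gripper_width: 0.999
```

Emit:
play_rows(increments=[{"offset": [0, 0, 25], "twist": 0, "grip": 1}, {"offset": [0, 0, 50], "twist": 0, "grip": 1}, {"offset": [0, 0, 70], "twist": 0, "grip": 1}, {"offset": [0, 0, 70], "twist": 0, "grip": 1}, {"offset": [0, 0, 70], "twist": 0, "grip": 0.7}])

```text
time: 15.67
tool_pos: [0.4892, -0.3756, 0.2609]
tool_rot: [-0.001, 0.973, -0.23, -0.001]
contact_force: [-0.1, 0.2, 1.5]
gripper_width: 0.883
```

Emit:
play_rows(increments=[{"offset": [0, 0, 0], "twist": 0, "grip": 0.3}, {"offset": [0, 0, 0], "twist": 0, "grip": 0.3}, {"offset": [0, 0, 0], "twist": 0, "grip": 0.3}, {"offset": [0, 0, 0], "twist": 0, "grip": 0.3}, {"offset": [0, 0, 0], "twist": 0, "grip": 0.3}])

```text
time: 16.08
tool_pos: [0.4896, -0.3771, 0.2642]
tool_rot: [0.001, 0.973, -0.23, 0.002]
contact_force: [0.2, 0.1, 5.9]
gripper_width: 0.405
```

Run:
```python
from h import *
p,r,s=pose(); m=r.as_matrix(); print(p.round(4),np.degrees(np.arctan2(m[1,0],m[0,0])))
stat(['basket_middle_handle','basket_middle_centre'])
```

```text
[ 0.4896 -0.3771  0.2642] -26.65100029621476
t 16.08 u,v,z [ -68.9 -272.2  264.2] yaw-pan -31.6 w 0.405 [0.2 0.1 5.9]
wrist basket_middle_handle tip_of 0.87 [ 496. -378.  116.]
wrist basket_middle_centre tip_of 0.63 [ 448. -356.   34.]
wrist basket_middle_centre tip_of 0.55 [ 642. -316.    3.]
   uvz basket_middle_handle 0.87 [ -62. -273.  116.]
   uvz basket_middle_centre 0.63 [-109. -247.   34.]
   uvz basket_middle_centre 0.55 [  88. -224.    3.]
```

The middle basket is gripped (0.405). Lift and carry it behind the stand.

Emit:
play_rows(increments=[{"offset": [0, 0, -15], "twist": 0, "grip": 0.3}, {"offset": [0, 0, -45], "twist": 0, "grip": 0.3}, {"offset": [0, 0, -80], "twist": 0, "grip": 0.3}, {"offset": [0, 0, -115], "twist": 0, "grip": 0.3}, {"offset": [0, 0, -150], "twist": 0, "grip": 0.3}])

```text
time: 16.65
tool_pos: [0.4885, -0.3762, 0.4126]
tool_rot: [-0.0, 0.973, -0.231, -0.001]
contact_force: [-0.4, -0.0, 0.4]
gripper_width: 0.403
```

Emit:
play_rows(increments=[{"offset": [0, 0, -35], "twist": 0, "grip": 0.3}, {"offset": [0, 0, -70], "twist": 0, "grip": 0.3}, {"offset": [5, -25, -85], "twist": 0, "grip": 0.3}, {"offset": [12, -60, -85], "twist": 0, "grip": 0.3}, {"offset": [18, -95, -85], "twist": 0, "grip": 0.3}])

```text
time: 17.07
tool_pos: [0.5477, -0.2995, 0.4991]
tool_rot: [0.001, 0.973, -0.232, 0.002]
contact_force: [0.5, -0.2, -2.2]
gripper_width: 0.403
```

Emit:
play_rows(increments=[{"offset": [7, -37, 0], "twist": -0.11, "grip": 0.3}, {"offset": [14, -74, 0], "twist": -0.22, "grip": 0.3}, {"offset": [22, -111, 0], "twist": -0.33, "grip": 0.3}, {"offset": [29, -148, 0], "twist": -0.44, "grip": 0.3}, {"offset": [36, -185, 0], "twist": -0.55, "grip": 0.3}])

```text
time: 17.48
tool_pos: [0.6635, -0.1489, 0.4962]
tool_rot: [-0.0, 0.999, 0.045, -0.0]
contact_force: [1.0, -1.0, -1.1]
gripper_width: 0.4
```

Emit:
play_rows(increments=[{"offset": [27, -33, 0], "twist": 0, "grip": 0.3}, {"offset": [51, -62, 0], "twist": 0, "grip": 0.3}, {"offset": [51, -62, 0], "twist": 0, "grip": 0.3}, {"offset": [51, -62, 0], "twist": 0, "grip": 0.3}])

```text
time: 17.82
tool_pos: [0.7091, -0.0823, 0.4954]
tool_rot: [-0.0, 0.999, 0.044, -0.001]
contact_force: [0.1, 0.1, -1.3]
gripper_width: 0.403
```

Run:
```python
from h import *
stat(['basket_middle_handle','basket_middle_centre'],('wrist','scene'))
```

```text
t 17.82 u,v,z [175.    2.8 495.4] yaw-pan 0.1 w 0.403 [ 0.1  0.1 -1.3]
wrist basket_middle_handle tip_of 0.89 [714. -84. 348.]
wrist basket_middle_centre tip_of 0.6 [662. -87. 269.]
   uvz basket_middle_handle 0.89 [180.   1. 348.]
   uvz basket_middle_centre 0.6 [127.   2. 269.]
scene basket_middle_handle tip_of 0.66 [715. -86. 346.]
scene basket_middle_centre tip_of 0.58 [661. -87. 270.]
scene basket_middle_centre tip_of 0.25 [ 642. -323.   -1.]
   uvz basket_middle_handle 0.66 [181.  -1. 346.]
   uvz basket_middle_centre 0.58 [126.   2. 270.]
   uvz basket_middle_centre 0.25 [  88. -231.   -1.]
```

Emit:
play_rows(increments=[{"offset": [0, 1, 25], "twist": 0, "grip": 0.3}, {"offset": [0, 2, 60], "twist": 0, "grip": 0.3}, {"offset": [0, 2, 95], "twist": 0, "grip": 0.3}, {"offset": [0, 2, 130], "twist": 0, "grip": 0.3}, {"offset": [0, 2, 150], "twist": 0, "grip": 0.3}])

```text
time: 18.53
tool_pos: [0.707, -0.0872, 0.3416]
tool_rot: [-0.001, 0.999, 0.042, -0.003]
contact_force: [-0.6, 0.4, -2.9]
gripper_width: 0.402
```

Emit:
play_rows(increments=[{"offset": [0, 0, 0], "twist": 0, "grip": 0.3}, {"offset": [-8, 0, 0], "twist": 0, "grip": 0.3}, {"offset": [-16, 0, 0], "twist": 0, "grip": 0.3}, {"offset": [-24, 0, -8], "twist": 0, "grip": 0.3}, {"offset": [-31, 0, -16], "twist": 0, "grip": 0.3}])

```text
time: 18.95
tool_pos: [0.6776, -0.0894, 0.3668]
tool_rot: [0.001, 0.999, 0.042, 0.004]
contact_force: [3.5, 0.3, -1.5]
gripper_width: 0.403
```

Emit:
play_rows(increments=[{"offset": [-9, 0, -7], "twist": 0, "grip": 0.3}, {"offset": [-18, 0, -14], "twist": 0, "grip": 0.3}, {"offset": [-28, 0, -19], "twist": 0, "grip": 0.3}, {"offset": [-38, 0, -24], "twist": 0, "grip": 0.3}, {"offset": [-47, 0, -27], "twist": 0, "grip": 0.3}])

```text
time: 19.37
tool_pos: [0.63, -0.093, 0.3925]
tool_rot: [0.0, 0.999, 0.042, 0.002]
contact_force: [4.9, 0.8, 1.8]
gripper_width: 0.401
```

Emit:
play_rows(increments=[{"offset": [-8, 0, -2], "twist": 0, "grip": 0.3}, {"offset": [-8, 0, -2], "twist": 0, "grip": 0.3}, {"offset": [-8, 0, -2], "twist": 0, "grip": 0.3}])

```text
time: 19.62
tool_pos: [0.6228, -0.0937, 0.3937]
tool_rot: [0.0, 0.999, 0.042, 0.002]
contact_force: [4.0, 0.1, 5.2]
gripper_width: 0.401
```

Run:
```python
from h import *
stat(['basket_middle_handle','basket_middle_centre'],('wrist','scene'))
```

```text
t 19.62 u,v,z [ 88.   -1.3 393.7] yaw-pan -0.1 w 0.401 [4.  0.1 5.2]
wrist basket_middle_handle tip_of 0.74 [632. -94. 245.]
wrist basket_middle_centre tip_of 0.9 [630. -92. 150.]
   uvz basket_middle_handle 0.74 [ 97.  -2. 245.]
   uvz basket_middle_centre 0.9 [ 95.   0. 150.]
scene basket_middle_handle tip_of 0.86 [632. -95. 241.]
scene basket_middle_handle tip_of 0.45 [ 506. -100.  201.]
scene basket_middle_centre tip_of 0.79 [623. -94. 150.]
scene basket_middle_centre tip_of 0.64 [508. -99. 201.]
   uvz basket_middle_handle 0.86 [ 97.  -3. 241.]
   uvz basket_middle_handle 0.45 [-29.   3. 201.]
   uvz basket_middle_centre 0.79 [ 89.  -1. 150.]
   uvz basket_middle_centre 0.64 [-27.   4. 201.]
```

Tilt reads about 30°, so I'll pull a little further.

Emit:
play_rows(increments=[{"offset": [-6, 0, -1], "twist": 0, "grip": 0.3}, {"offset": [-12, 0, -2], "twist": 0, "grip": 0.3}, {"offset": [-12, 0, -2], "twist": 0, "grip": 0.3}, {"offset": [-12, 0, -2], "twist": 0, "grip": 0.3}])

```text
time: 20.25
tool_pos: [0.6117, -0.0946, 0.3954]
tool_rot: [0.0, 0.999, 0.042, 0.002]
contact_force: [5.7, 0.9, 7.0]
gripper_width: 0.399
```

Run:
```python
from h import *
for i in range(2): stat(['basket_middle_handle','basket_middle_centre'],('wrist','scene'))
```

```text
t 20.25 u,v,z [ 76.9  -1.2 395.4] yaw-pan -0.0 w 0.399 [5.7 0.9 7. ]
wrist basket_middle_handle tip_of 0.56 [619. -96. 248.]
wrist basket_middle_centre tip_of 0.73 [629. -90. 157.]
   uvz basket_middle_handle 0.56 [ 84.  -3. 248.]
   uvz basket_middle_centre 0.73 [ 94.   2. 157.]
scene basket_middle_handle tip_of 0.75 [621. -92. 247.]
scene basket_middle_centre tip_of 0.74 [625. -90. 155.]
   uvz basket_middle_handle 0.75 [ 86.   0. 247.]
   uvz basket_middle_centre 0.74 [ 90.   2. 155.]
t 20.55 u,v,z [ 77.1  -1.2 395.3] yaw-pan -0.0 w 0.398 [5.5 1.7 6.7]
wrist basket_middle_handle tip_of 0.97 [622. -93. 245.]
wrist basket_middle_centre tip_of 0.75 [630. -94. 155.]
   uvz basket_middle_handle 0.97 [ 87.  -0. 245.]
   uvz basket_middle_centre 0.75 [ 95.  -2. 155.]
scene basket_middle_handle tip_of 0.79 [621. -96. 246.]
scene basket_middle_centre tip_of 0.91 [624. -89. 155.]
   uvz basket_middle_handle 0.79 [ 86.  -3. 246.]
   uvz basket_middle_centre 0.91 [ 90.   3. 155.]
```

Tilt is about 37°. I'll lift clear of the large handle and traverse parallel to the slope to a point above the nest.

Emit:
play_rows(increments=[{"offset": [6, 0, -15], "twist": 0, "grip": 0.3}, {"offset": [8, 0, -50], "twist": 0, "grip": 0.3}, {"offset": [8, 0, -88], "twist": 0, "grip": 0.3}, {"offset": [8, 0, -126], "twist": 0, "grip": 0.3}, {"offset": [8, 0, -164], "twist": 0, "grip": 0.3}])

```text
time: 21.27
tool_pos: [0.6188, -0.094, 0.5558]
tool_rot: [-0.001, 0.999, 0.042, -0.004]
contact_force: [0.3, -0.2, -1.6]
gripper_width: 0.399
```

Emit:
play_rows(increments=[{"offset": [0, 0, -36], "twist": 0, "grip": 0.3}, {"offset": [-30, -2, -15], "twist": 0, "grip": 0.3}, {"offset": [-62, -2, 8], "twist": 0, "grip": 0.3}, {"offset": [-94, -2, 30], "twist": 0, "grip": 0.3}, {"offset": [-126, -2, 52], "twist": 0, "grip": 0.3}])

```text
time: 21.68
tool_pos: [0.4918, -0.1027, 0.5018]
tool_rot: [-0.001, 0.999, 0.043, -0.004]
contact_force: [-0.4, 0.2, -1.0]
gripper_width: 0.398
```

Emit:
play_rows(increments=[{"offset": [-31, 0, 22], "twist": 0, "grip": 0.3}, {"offset": [-62, 0, 43], "twist": 0, "grip": 0.3}, {"offset": [-81, 0, 57], "twist": 0, "grip": 0.3}, {"offset": [-81, 0, 57], "twist": 0, "grip": 0.3}, {"offset": [-81, 0, 57], "twist": 0, "grip": 0.3}])

```text
time: 22.1
tool_pos: [0.4115, -0.1095, 0.4455]
tool_rot: [-0.001, 0.999, 0.042, -0.003]
contact_force: [-0.4, -0.8, -0.1]
gripper_width: 0.395
```

Run:
```python
from h import *
for i in range(2): img=stat(['basket_middle_handle','basket_middle_centre'],('scene','wrist'))
cv2.imwrite('pics/w9.png',img)
```

```text
t 22.10 u,v,z [-123.9    1.1  445.5] yaw-pan -0.1 w 0.395 [-0.4 -0.8 -0.1]
scene basket_middle_handle tip_of 0.85 [ 417. -110.  295.]
scene basket_middle_centre tip_of 0.66 [ 410. -105.  204.]
scene basket_middle_centre tip_of 0.46 [679. 146.  -0.]
   uvz basket_middle_handle 0.85 [-118.    1.  295.]
   uvz basket_middle_centre 0.66 [-125.    5.  204.]
   uvz basket_middle_centre 0.46 [164. 232.  -0.]
wrist basket_middle_handle tip_of 0.69 [ 420. -108.  301.]
wrist basket_middle_centre tip_of 0.83 [ 417. -106.  209.]
   uvz basket_middle_handle 0.69 [-115.    2.  301.]
   uvz basket_middle_centre 0.83 [-118.    4.  209.]
t 22.40 u,v,z [-122.2    0.9  449.6] yaw-pan -0.0 w 0.399 [-0.3 -0.4 -0.8]
scene basket_middle_handle tip_of 0.71 [ 423. -110.  299.]
scene basket_middle_centre tip_of 0.71 [ 411. -108.  211.]
   uvz basket_middle_handle 0.71 [-112.   -0.  299.]
   uvz basket_middle_centre 0.71 [-124.    3.  211.]
wrist basket_middle_handle tip_of 0.69 [ 421. -110.  303.]
wrist basket_middle_centre tip_of 0.59 [ 414. -109.  203.]
   uvz basket_middle_handle 0.69 [-114.   -1.  303.]
   uvz basket_middle_centre 0.59 [-122.    1.  203.]
```

The tilt relaxed to about 28°. I'll shift 10 mm up-slope, lower to just above the large basket's rim and look.

Emit:
play_rows(increments=[{"offset": [14, 0, 15], "twist": 0, "grip": 0.3}, {"offset": [28, 0, 30], "twist": 0, "grip": 0.3}, {"offset": [40, 0, 43], "twist": 0, "grip": 0.3}, {"offset": [48, 0, 52], "twist": 0, "grip": 0.3}, {"offset": [48, 0, 52], "twist": 0, "grip": 0.3}])

```text
time: 23.12
tool_pos: [0.4606, -0.1052, 0.3941]
tool_rot: [-0.001, 0.999, 0.043, -0.002]
contact_force: [-0.8, -0.1, -2.8]
gripper_width: 0.401
```

Run:
```python
from h import *
for i in range(2):
  im2=stat(['basket_middle_handle','basket_middle_centre','basket_large_handle','basket_large_centre'],('scene',))
  img=stat(['basket_middle_handle','basket_middle_centre','basket_large_handle'],('wrist',))
cv2.imwrite('pics/b10.png',np.vstack([img[60:370],cv2.resize(im2[150:260,280:520],(640,293))]))
```

```text
t 23.12 u,v,z [-74.5   1.2 394.1] yaw-pan -0.0 w 0.401 [-0.8 -0.1 -2.8]
scene basket_middle_handle tip_of 0.7 [ 470. -105.  244.]
scene basket_middle_centre tip_of 0.66 [ 459. -101.  152.]
scene basket_large_handle tip_of 0.71 [509. -99. 204.]
scene basket_large_centre tip_of 0.88 [ 505. -106.   95.]
   uvz basket_middle_handle 0.7 [-66.   1. 244.]
   uvz basket_middle_centre 0.66 [-76.   6. 152.]
   uvz basket_large_handle 0.71 [-26.   3. 204.]
   uvz basket_large_centre 0.88 [-30.  -4.  95.]
t 23.37 u,v,z [-75.1   0.8 397.9] yaw-pan -0.1 w 0.398 [-0.7  0.  -0.7]
wrist basket_middle_handle tip_of 0.6 [ 468. -106.  249.]
wrist basket_middle_centre tip_of 0.87 [ 463. -105.  154.]
wrist basket_large_handle tip_of 0.74 [ 509. -102.  197.]
   uvz basket_middle_handle 0.6 [-67.  -1. 249.]
   uvz basket_middle_centre 0.87 [-73.   1. 154.]
   uvz basket_large_handle 0.74 [-26.   0. 197.]
t 23.57 u,v,z [-75.1   0.9 397.4] yaw-pan -0.1 w 0.403 [ 0.7 -0.1 -1.7]
scene basket_middle_handle tip_of 0.79 [ 471. -106.  250.]
scene basket_middle_handle tip_of 0.7 [509. -97. 199.]
scene basket_middle_centre tip_of 0.74 [ 459. -100.  159.]
scene basket_large_handle tip_of 0.86 [507. -98. 203.]
scene basket_large_centre tip_of 0.62 [ 504. -100.  100.]
   uvz basket_middle_handle 0.79 [-64.  -1. 250.]
   uvz basket_middle_handle 0.7 [-26.   6. 199.]
   uvz basket_middle_centre 0.74 [-75.   7. 159.]
   uvz basket_large_handle 0.86 [-28.   5. 203.]
   uvz basket_large_centre 0.62 [-31.   3. 100.]
t 23.82 u,v,z [-75.    0.9 396.8] yaw-pan -0.0 w 0.397 [ 0.  -0.1 -1.7]
wrist basket_middle_handle tip_of 0.89 [ 467. -103.  249.]
wrist basket_middle_centre tip_of 0.96 [ 465. -107.  155.]
wrist basket_large_handle tip_of 0.57 [ 508. -104.  202.]
   uvz basket_middle_handle 0.89 [-68.   3. 249.]
   uvz basket_middle_centre 0.96 [-71.  -1. 155.]
   uvz basket_large_handle 0.57 [-27.  -2. 202.]
```

View pics/b10.png

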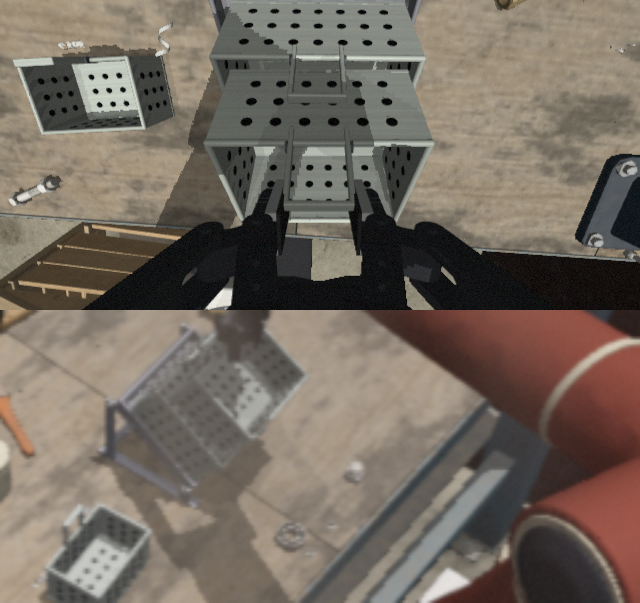

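The picture agrees: the middle basket is laterally aligned (rim centre 319.5 px against 321 px), tilted short of the slope, with its lower edge just inside the large rim. I'll lower it past the rim and watch the force.

Emit:
play_rows(increments=[{"offset": [5, 0, 6], "twist": 0, "grip": 0.3}, {"offset": [10, 0, 13], "twist": 0, "grip": 0.3}, {"offset": [16, 0, 20], "twist": 0, "grip": 0.3}, {"offset": [16, 0, 20], "twist": 0, "grip": 0.3}])

```text
time: 24.35
tool_pos: [0.4766, -0.1038, 0.3741]
tool_rot: [-0.001, 0.999, 0.043, -0.002]
contact_force: [-0.3, -0.9, -1.6]
gripper_width: 0.397
```

Emit:
play_rows(increments=[{"offset": [5, 0, 7], "twist": 0, "grip": 0.3}, {"offset": [10, 0, 14], "twist": 0, "grip": 0.3}, {"offset": [14, 0, 20], "twist": 0, "grip": 0.3}, {"offset": [14, 0, 20], "twist": 0, "grip": 0.3}])

```text
time: 24.68
tool_pos: [0.4904, -0.1027, 0.3547]
tool_rot: [-0.001, 0.999, 0.043, -0.001]
contact_force: [-0.0, -0.7, -1.3]
gripper_width: 0.397
```

Run:
```python
from h import *
for c in ('scene','wrist'): stat(['basket_middle_handle','basket_middle_centre','basket_large_handle'],(c,))
```

```text
t 24.68 u,v,z [-44.7   1.1 354.7] yaw-pan -0.0 w 0.397 [-0.  -0.7 -1.3]
scene basket_middle_handle tip_of 0.78 [ 501. -101.  206.]
scene basket_middle_centre tip_of 0.87 [487. -99. 113.]
scene basket_large_handle tip_of 0.59 [506. -98. 202.]
   uvz basket_middle_handle 0.78 [-34.   2. 206.]
   uvz basket_middle_centre 0.87 [-47.   5. 113.]
   uvz basket_large_handle 0.59 [-29.   5. 202.]
t 24.88 u,v,z [-44.9   0.9 357. ] yaw-pan -0.0 w 0.403 [ 0.5  0.4 -0.6]
wrist basket_middle_handle tip_of 0.68 [ 496. -100.  210.]
wrist basket_middle_centre tip_of 0.67 [ 492. -103.  115.]
wrist basket_large_handle tip_of 0.58 [ 507. -102.  199.]
   uvz basket_middle_handle 0.68 [-38.   3. 210.]
   uvz basket_middle_centre 0.67 [-43.   1. 115.]
   uvz basket_large_handle 0.58 [-28.   1. 199.]
```

No contact so far. Now I push the lower edge against the large basket's low wall, down-slope, to turn it square.

Emit:
play_rows(increments=[{"offset": [-5, 0, 3], "twist": 0, "grip": 0.3}, {"offset": [-10, 0, 7], "twist": 0, "grip": 0.3}, {"offset": [-16, 0, 11], "twist": 0, "grip": 0.3}, {"offset": [-16, 0, 11], "twist": 0, "grip": 0.3}])

```text
time: 25.42
tool_pos: [0.4736, -0.1043, 0.3456]
tool_rot: [-0.0, 0.999, 0.042, 0.001]
contact_force: [1.9, 0.9, -0.6]
gripper_width: 0.397
```

Run:
```python
from h import *
for c in ('scene','wrist'): stat(['basket_middle_handle','basket_middle_centre','basket_large_handle'],(c,))
```

```text
t 25.42 u,v,z [-61.6   0.9 345.6] yaw-pan -0.1 w 0.397 [ 1.9  0.9 -0.6]
scene basket_middle_handle tip_of 0.66 [ 481. -105.  197.]
scene basket_middle_centre tip_of 0.78 [ 483. -100.  104.]
scene basket_large_handle tip_of 0.56 [503. -97. 203.]
   uvz basket_middle_handle 0.66 [-54.   0. 197.]
   uvz basket_middle_centre 0.78 [-52.   4. 104.]
   uvz basket_large_handle 0.56 [-32.   6. 203.]
t 25.62 u,v,z [-60.9   1.  345.7] yaw-pan -0.1 w 0.398 [ 2.4  0.8 -0.5]
wrist basket_middle_handle tip_of 0.65 [ 485. -105.  194.]
wrist basket_middle_centre tip_of 0.83 [ 487. -101.  103.]
wrist basket_large_handle tip_of 0.8 [ 501. -101.  201.]
   uvz basket_middle_handle 0.65 [-50.  -0. 194.]
   uvz basket_middle_centre 0.83 [-48.   3. 103.]
   uvz basket_large_handle 0.8 [-34.   2. 201.]
```

Tilt is now about 34° and square. I'll ease off up-slope and lower to the floor.

Emit:
play_rows(increments=[{"offset": [4, 0, -2], "twist": 0, "grip": 0.3}, {"offset": [8, 0, 4], "twist": 0, "grip": 0.3}, {"offset": [11, 0, 9], "twist": 0, "grip": 0.3}, {"offset": [11, 0, 9], "twist": 0, "grip": 0.3}])

```text
time: 26.15
tool_pos: [0.4856, -0.1034, 0.3358]
tool_rot: [-0.0, 0.999, 0.042, -0.0]
contact_force: [1.7, -0.0, -0.5]
gripper_width: 0.401
```

Emit:
play_rows(increments=[{"offset": [1, 0, 2], "twist": 0, "grip": 0.3}, {"offset": [2, 0, 4], "twist": 0, "grip": 0.3}, {"offset": [2, 0, 4], "twist": 0, "grip": 0.3}])

```text
time: 26.4
tool_pos: [0.4875, -0.1032, 0.3329]
tool_rot: [-0.0, 0.999, 0.042, 0.001]
contact_force: [2.8, -0.5, 2.8]
gripper_width: 0.396
```

Run:
```python
from h import *
for c in ('scene','wrist'): stat(['basket_middle_handle','basket_middle_centre','basket_large_handle'],(c,))
```

```text
t 26.40 u,v,z [-47.6   0.9 332.9] yaw-pan -0.0 w 0.396 [ 2.8 -0.5  2.8]
scene basket_middle_handle tip_of 0.92 [ 497. -101.  182.]
scene basket_middle_centre tip_of 0.93 [493. -98.  94.]
scene basket_large_handle tip_of 0.75 [ 507. -100.  205.]
   uvz basket_middle_handle 0.92 [-38.   2. 182.]
   uvz basket_middle_centre 0.93 [-41.   5.  94.]
   uvz basket_large_handle 0.75 [-28.   2. 205.]
t 26.60 u,v,z [-47.9   0.9 333. ] yaw-pan -0.0 w 0.399 [3.6 1.3 1.9]
wrist basket_middle_handle tip_of 0.92 [ 496. -103.  184.]
wrist basket_middle_centre tip_of 0.81 [ 495. -104.   93.]
wrist basket_large_handle tip_of 0.63 [ 508. -101.  199.]
   uvz basket_middle_handle 0.92 [-39.   0. 184.]
   uvz basket_middle_centre 0.81 [-40.  -0.  93.]
   uvz basket_large_handle 0.63 [-27.   2. 199.]
```

It's within a few mm of the floor and in contact, so release.

Emit:
play_rows(increments=[{"offset": [0, 0, 0], "twist": 0, "grip": 0.42}, {"offset": [0, 0, 0], "twist": 0, "grip": 0.45}, {"offset": [0, 0, 0], "twist": 0, "grip": 0.5}, {"offset": [0, 0, 0], "twist": 0, "grip": 0.6}, {"offset": [0, 0, 0], "twist": 0, "grip": 0.7}])

```text
time: 27.22
tool_pos: [0.4868, -0.1031, 0.3319]
tool_rot: [-0.0, 0.999, 0.042, -0.001]
contact_force: [0.4, 0.0, 0.5]
gripper_width: 0.701
```

Run:
```python
from h import *
for c in ('scene','wrist'): stat(['basket_middle_handle','basket_middle_centre','basket_large_handle','basket_large_centre'],(c,))
```

```text
t 27.22 u,v,z [-48.3   1.  331.9] yaw-pan -0.0 w 0.701 [0.4 0.  0.5]
scene basket_middle_handle tip_of 0.76 [ 497. -102.  184.]
scene basket_middle_centre tip_of 0.82 [492. -97.  92.]
scene basket_large_handle tip_of 0.55 [508. -98. 201.]
scene basket_large_centre tip_of 0.87 [ 505. -102.   96.]
scene basket_large_centre tip_of 0.55 [473. 152.  35.]
   uvz basket_middle_handle 0.76 [-38.   2. 184.]
   uvz basket_middle_centre 0.82 [-42.   7.  92.]
   uvz basket_large_handle 0.55 [-27.   4. 201.]
   uvz basket_large_centre 0.87 [-30.   0.  96.]
   uvz basket_large_centre 0.55 [-41. 256.  35.]
t 27.47 u,v,z [-48.    0.9 332.6] yaw-pan -0.0 w 0.700 [-0.2  0.8  0.4]
wrist basket_middle_handle tip_of 0.81 [ 499. -105.  186.]
wrist basket_middle_centre tip_of 0.67 [ 498. -104.   92.]
wrist basket_large_handle tip_of 0.66 [ 510. -103.  203.]
   uvz basket_middle_handle 0.81 [-36.  -1. 186.]
   uvz basket_middle_centre 0.67 [-37.  -0.  92.]
   uvz basket_large_handle 0.66 [-26.  -0. 203.]
```

Emit:
play_rows(increments=[{"offset": [0, 0, -25], "twist": 0, "grip": 0.8}, {"offset": [0, 0, -60], "twist": 0, "grip": 1}, {"offset": [-10, 0, -95], "twist": 0, "grip": 1}, {"offset": [-30, 0, -120], "twist": 0, "grip": 1}, {"offset": [-50, 0, -130], "twist": 0, "grip": 1}])

```text
time: 28.13
tool_pos: [0.4372, -0.1075, 0.468]
tool_rot: [0.002, 0.999, 0.043, 0.003]
contact_force: [-0.5, 0.4, 0.6]
gripper_width: 0.999
```

Emit:
play_rows(increments=[{"offset": [0, 0, 0], "twist": 0, "grip": 1}, {"offset": [0, 0, 0], "twist": 0, "grip": 1}])

```text
time: 28.3
tool_pos: [0.437, -0.1075, 0.4638]
tool_rot: [0.001, 0.999, 0.042, 0.001]
contact_force: [-0.1, -0.2, -0.8]
gripper_width: 0.996
```

Run:
```python
from h import *
import json
img=stat(['basket_middle_handle','basket_middle_centre','basket_large_handle','basket_large_centre'])
cv2.imwrite('pics/w11.png',img)
c=manip.get_calibration('wrist'); json.dump({k:np.array(v).tolist() for k,v in c.items()},open('c11.json','w'))
# predicted seated pixel positions vs image: overlay model outlines
e=np.array([np.cos(PY),np.sin(PY),0]); f=np.array([-e[1],e[0],0]); zz=np.array([0,0,1]); t=np.radians(35)
X=e*np.cos(t)+zz*np.sin(t); N=-e*np.sin(t)+zz*np.cos(t)
def pt(x,y,n): return proj('wrist',PC+(x*X+y*f+n*N)/1000)
o=cv2.resize(img,None,fx=1.25,fy=1.25)
for cx,hx,hy,h0,col in ((-7,65,75,78,(0,0,255)),(-17,52,67,75,(0,255,0))):
    q=np.array([pt(cx+a*hx,1.5+b*hy,h0) for a,b in((1,1),(1,-1),(-1,-1),(-1,1))])*1.25
    cv2.polylines(o,[q.astype(int)],True,col,1)
cv2.imwrite('pics/ov.png',o)
```

```text
t 28.30 u,v,z [-98.3   0.9 463.8] yaw-pan -0.1 w 0.996 [-0.1 -0.2 -0.8]
wrist basket_middle_handle tip_of 0.92 [ 496. -102.  186.]
wrist basket_middle_centre tip_of 0.72 [499. -99.  88.]
wrist basket_large_handle tip_of 0.85 [ 509. -101.  198.]
wrist basket_large_handle tip_of 0.48 [ 494. -102.  183.]
   uvz basket_middle_handle 0.92 [-39.   1. 186.]
   uvz basket_middle_centre 0.72 [-36.   4.  88.]
   uvz basket_large_handle 0.85 [-26.   2. 198.]
   uvz basket_large_handle 0.48 [-41.   2. 183.]
```

View pics/ov.png

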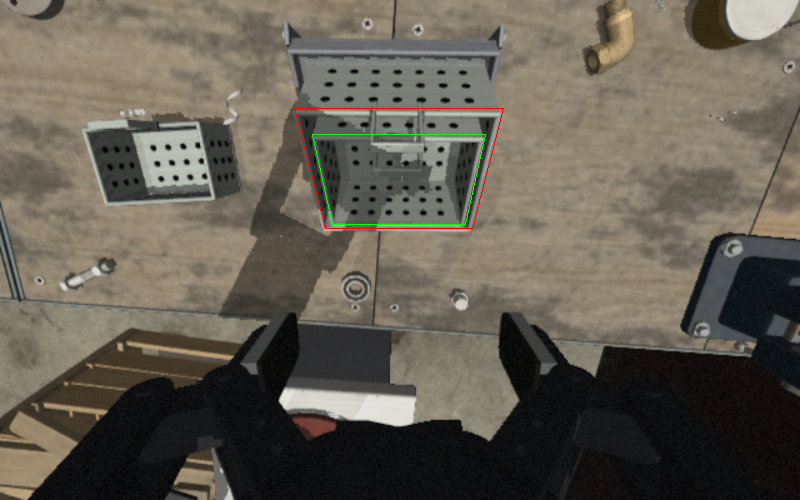

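The model outlines for both seated baskets match the picture well (large rim red, middle rim green), so both sit flat, slid to the low side. The small basket's rim corners (overlay pixels) are near (85,130), (201,121), (214,199) and (107,205).

Run:
```python
from h import *
import json
c=json.load(open('c11.json'))
corners(c,[(u/1.25,v/1.25) for u,v in [(85,130),(201,121),(214,199),(107,205)]],.066,37.5,0)
```

```text
[[500.0, 214.0, 66.0], [518.0, 98.0, 66.0], [441.0, 91.0, 66.0], [424.0, 205.0, 66.0]]
yaws [8.50308589 6.04556647] handle [507.77766851 156.63512199  66.        ] tool off [  93.21775019 -256.54934121  395.28460263] twist -0.04183177680102208
```

Emit:
play_rows(increments=[{"offset": [-4, -38, 0], "twist": -0.02, "grip": 1}, {"offset": [-8, -76, 10], "twist": -0.055, "grip": 1}, {"offset": [-8, -114, 25], "twist": -0.055, "grip": 1}, {"offset": [-8, -150, 40], "twist": -0.055, "grip": 1}, {"offset": [-8, -185, 58], "twist": -0.055, "grip": 1}])

```text
time: 28.97
tool_pos: [0.4134, 0.078, 0.404]
tool_rot: [-0.0, 0.998, 0.07, 0.0]
contact_force: [1.0, -0.0, 0.9]
gripper_width: 1.0
```

Emit:
play_rows(increments=[{"offset": [0, -35, 0], "twist": 0, "grip": 1}, {"offset": [0, -65, 0], "twist": 0, "grip": 1}, {"offset": [0, -65, 0], "twist": 0, "grip": 1}, {"offset": [0, -65, 0], "twist": 0, "grip": 1}])

```text
time: 29.3
tool_pos: [0.4044, 0.142, 0.4037]
tool_rot: [0.0, 0.997, 0.072, -0.001]
contact_force: [0.5, -0.5, 0.1]
gripper_width: 1.002
```

Run:
```python
from h import *
p,r,s=pose(); m=r.as_matrix(); print(s['time'],p.round(4),np.degrees(np.arctan2(m[1,0],m[0,0])))
for i in range(2): img,o=look('wrist',['basket_small_centre','basket_small_handle'])
cv2.imwrite('pics/w12.png',img)
# rim line orientation: bright rim edges
g=cv2.cvtColor(img,cv2.COLOR_BGR2GRAY)
u,v=proj('wrist',[.471,.150,.066]); print(u,v)
x0,y0=int(u)-110,max(0,int(v)-80)
l=cv2.createLineSegmentDetector().detect(g[y0:int(v)+80,x0:int(u)+110])[0][:,0]
for a in l:
    L=np.hypot(a[2]-a[0],a[3]-a[1])
    if L>45: print((a+[x0,y0,x0,y0]).round(0),L.round(0))
import json; c=manip.get_calibration('wrist'); json.dump({k:np.array(v).tolist() for k,v in c.items()},open('c12.json','w'))
```

```text
29.3 [0.4044 0.142  0.4037] 8.232550691021107
wrist basket_small_centre tip_of 0.82 [470. 151.  38.]
wrist basket_small_handle tip_of 0.79 [512. 158. 107.]
wrist basket_small_centre tip_of 0.66 [474. 151.  37.]
wrist basket_small_handle tip_of 0.62 [514. 161. 105.]
317.8952632674265 124.74093069024664
[360.  91. 273.  91.] 88.0
[370.  88. 366. 155.] 66.0
[258.  83. 263. 153.] 70.0
[366. 156. 266. 156.] 100.0
[359. 151. 361.  92.] 59.0
[271.  92. 274. 150.] 58.0
[370. 158. 374.  78.] 80.0
[275. 149. 358. 150.] 82.0
[266. 155. 262.  91.] 64.0
```

Run:
```python
from h import *
import json
c=json.load(open('c12.json'))
corners(c,[(258,79),(374,78),(370,158),(263,158)],.066,37.5,0)
```

```text
[[508.0, 217.0, 66.0], [525.0, 99.0, 66.0], [443.0, 87.0, 66.0], [427.0, 206.0, 66.0]]
yaws [8.08811332 8.10816719] handle [512.86847869 157.73965861  66.        ] tool off [109.34820101  -3.14179467 338.71745358] twist -0.0036434236435248513
```

Emit:
play_rows(increments=[{"offset": [35, -1, 10], "twist": 0, "grip": 1}, {"offset": [70, -2, 30], "twist": 0, "grip": 1}, {"offset": [98, -3, 45], "twist": 0, "grip": 1}, {"offset": [105, -3, 60], "twist": 0, "grip": 1}, {"offset": [105, -3, 80], "twist": 0, "grip": 1}])

```text
time: 30.02
tool_pos: [0.5106, 0.1573, 0.325]
tool_rot: [-0.0, 0.998, 0.069, 0.001]
contact_force: [0.3, -0.2, -0.5]
gripper_width: 0.997
```

Emit:
play_rows(increments=[{"offset": [0, 0, 25], "twist": 0, "grip": 1}, {"offset": [0, 0, 50], "twist": 0, "grip": 1}, {"offset": [0, 0, 72], "twist": 0, "grip": 1}, {"offset": [0, 0, 72], "twist": 0, "grip": 1}, {"offset": [0, 0, 72], "twist": 0, "grip": 0.7}])

```text
time: 30.43
tool_pos: [0.5079, 0.1574, 0.2516]
tool_rot: [0.0, 0.998, 0.069, -0.002]
contact_force: [-0.1, 0.7, 0.1]
gripper_width: 0.885
```

Emit:
play_rows(increments=[{"offset": [0, 0, 0], "twist": 0, "grip": 0.3}, {"offset": [0, 0, 0], "twist": 0, "grip": 0.3}, {"offset": [0, 0, 0], "twist": 0, "grip": 0.3}, {"offset": [0, 0, 0], "twist": 0, "grip": 0.3}, {"offset": [0, 0, 0], "twist": 0, "grip": 0.3}])

```text
time: 30.85
tool_pos: [0.5092, 0.1583, 0.255]
tool_rot: [-0.0, 0.998, 0.07, 0.002]
contact_force: [0.6, -1.2, 4.8]
gripper_width: 0.404
```

Emit:
play_rows(increments=[{"offset": [0, 0, -15], "twist": 0, "grip": 0.3}, {"offset": [0, 0, -45], "twist": 0, "grip": 0.3}, {"offset": [0, 0, -80], "twist": 0, "grip": 0.3}, {"offset": [0, 0, -115], "twist": 0, "grip": 0.3}, {"offset": [0, 0, -150], "twist": 0, "grip": 0.3}])

```text
time: 31.27
tool_pos: [0.5076, 0.1582, 0.4039]
tool_rot: [-0.0, 0.998, 0.07, -0.0]
contact_force: [1.7, 1.0, -0.6]
gripper_width: 0.408
```

Run:
```python
from h import *
p,r,s=pose(); m=r.as_matrix(); print(p.round(4),np.degrees(np.arctan2(m[1,0],m[0,0])))
img,o=look('wrist',['basket_small_handle','basket_small_centre'])
for k,v in o.items(): print(k,(m.T@(v[0][1]-p)*1000).round(0))
```

```text
[0.5076 0.1582 0.4039] 8.020147016517688
wrist basket_small_handle tip_of 0.64 [511. 161. 265.]
wrist basket_small_centre tip_of 0.55 [474. 151. 193.]
basket_small_handle [  4.  -2. 139.]
basket_small_centre [-34.   2. 211.]
```

Emit:
play_rows(increments=[{"offset": [0, 0, -35], "twist": 0, "grip": 0.3}, {"offset": [0, 0, -70], "twist": 0, "grip": 0.3}, {"offset": [14, 15, -85], "twist": 0, "grip": 0.3}, {"offset": [30, 45, -85], "twist": 0, "grip": 0.3}, {"offset": [48, 80, -85], "twist": 0, "grip": 0.3}])

```text
time: 31.83
tool_pos: [0.567, 0.0861, 0.4882]
tool_rot: [-0.0, 0.997, 0.071, 0.001]
contact_force: [0.5, 0.8, -1.5]
gripper_width: 0.409
```

Emit:
play_rows(increments=[{"offset": [16, 34, 0], "twist": 0, "grip": 0.3}, {"offset": [32, 68, 0], "twist": 0, "grip": 0.3}, {"offset": [48, 102, 0], "twist": 0.02, "grip": 0.3}, {"offset": [64, 136, 0], "twist": 0.04, "grip": 0.3}, {"offset": [80, 170, 0], "twist": 0.054, "grip": 0.3}])

```text
time: 32.25
tool_pos: [0.6704, -0.0731, 0.4849]
tool_rot: [-0.001, 0.999, 0.042, -0.002]
contact_force: [0.2, 0.1, -0.6]
gripper_width: 0.405
```

Emit:
play_rows(increments=[{"offset": [8, 18, 0], "twist": 0, "grip": 0.3}, {"offset": [8, 18, 0], "twist": 0, "grip": 0.3}, {"offset": [8, 18, 0], "twist": 0, "grip": 0.3}])

```text
time: 32.5
tool_pos: [0.6795, -0.0897, 0.4847]
tool_rot: [-0.001, 0.999, 0.042, -0.002]
contact_force: [-0.3, 1.1, -1.0]
gripper_width: 0.403
```

Run:
```python
from h import *
stat(['basket_small_handle','basket_small_centre'],('wrist','scene'))
```

```text
t 32.50 u,v,z [144.9  -2.1 484.7] yaw-pan -0.1 w 0.403 [-0.3  1.1 -1. ]
wrist basket_small_handle tip_of 0.73 [686. -87. 337.]
wrist basket_small_centre tip_of 0.72 [639. -92. 267.]
   uvz basket_small_handle 0.73 [152.  -0. 337.]
   uvz basket_small_centre 0.72 [105.  -1. 267.]
scene basket_small_handle tip_of 0.88 [681. -88. 338.]
scene basket_small_centre tip_of 0.85 [640. -91. 269.]
   uvz basket_small_handle 0.88 [146.  -0. 338.]
   uvz basket_small_centre 0.85 [105.  -0. 269.]
```

Emit:
play_rows(increments=[{"offset": [0, -1, 25], "twist": 0, "grip": 0.3}, {"offset": [0, -2, 60], "twist": 0, "grip": 0.3}, {"offset": [0, -2, 95], "twist": 0, "grip": 0.3}, {"offset": [0, -2, 130], "twist": 0, "grip": 0.3}, {"offset": [0, -2, 148], "twist": 0, "grip": 0.3}])

```text
time: 33.22
tool_pos: [0.6776, -0.0856, 0.3344]
tool_rot: [-0.001, 0.999, 0.043, -0.003]
contact_force: [-0.4, 0.5, -2.1]
gripper_width: 0.406
```

Emit:
play_rows(increments=[{"offset": [0, 0, 0], "twist": 0, "grip": 0.3}, {"offset": [-6, 0, 0], "twist": 0, "grip": 0.3}, {"offset": [-12, 0, 0], "twist": 0, "grip": 0.3}, {"offset": [-19, 0, -7], "twist": 0, "grip": 0.3}, {"offset": [-26, 0, -12], "twist": 0, "grip": 0.3}])

```text
time: 33.63
tool_pos: [0.6538, -0.089, 0.3562]
tool_rot: [0.001, 0.999, 0.043, 0.004]
contact_force: [4.1, 0.7, -1.8]
gripper_width: 0.405
```

Emit:
play_rows(increments=[{"offset": [-8, 0, -5], "twist": 0, "grip": 0.3}, {"offset": [-16, 0, -10], "twist": 0, "grip": 0.3}, {"offset": [-24, 0, -13], "twist": 0, "grip": 0.3}, {"offset": [-32, 0, -17], "twist": 0, "grip": 0.3}, {"offset": [-41, 0, -18], "twist": 0, "grip": 0.3}])

```text
time: 34.05
tool_pos: [0.6121, -0.0927, 0.3727]
tool_rot: [0.001, 0.999, 0.043, 0.003]
contact_force: [6.8, -0.1, 1.6]
gripper_width: 0.404
```

Emit:
play_rows(increments=[{"offset": [-9, 0, -2], "twist": 0, "grip": 0.3}, {"offset": [-19, 0, -3], "twist": 0, "grip": 0.3}, {"offset": [-19, 0, -3], "twist": 0, "grip": 0.3}, {"offset": [-5, 0, -3], "twist": 0, "grip": 0.3}, {"offset": [-5, 0, -8], "twist": 0, "grip": 0.3}])

```text
time: 34.47
tool_pos: [0.607, -0.0929, 0.3763]
tool_rot: [-0.0, 0.999, 0.043, -0.002]
contact_force: [-0.5, -0.4, -1.1]
gripper_width: 0.405
```

Run:
```python
from h import *
stat(['basket_small_handle','basket_small_centre'],('wrist','scene'))
```

```text
t 34.47 u,v,z [ 72.4   0.9 376.3] yaw-pan 0.0 w 0.405 [-0.5 -0.4 -1.1]
wrist basket_small_handle tip_of 0.68 [614. -90. 229.]
wrist basket_small_centre tip_of 0.68 [624. -90. 152.]
   uvz basket_small_handle 0.68 [ 79.   3. 229.]
   uvz basket_small_centre 0.68 [ 89.   2. 152.]
scene basket_small_handle tip_of 0.55 [608. -91. 229.]
scene basket_small_centre tip_of 0.7 [629. -91. 152.]
   uvz basket_small_handle 0.55 [ 74.   3. 229.]
   uvz basket_small_centre 0.7 [ 94.   1. 152.]
```

Tilt is about 37° and free of contact. Lift, traverse and approach the nest.

Emit:
play_rows(increments=[{"offset": [6, 0, -25], "twist": 0, "grip": 0.3}, {"offset": [8, 0, -62], "twist": 0, "grip": 0.3}, {"offset": [8, 0, -100], "twist": 0, "grip": 0.3}, {"offset": [8, 0, -138], "twist": 0, "grip": 0.3}, {"offset": [8, 0, -176], "twist": 0, "grip": 0.3}])

```text
time: 35.18
tool_pos: [0.6149, -0.0922, 0.5548]
tool_rot: [-0.0, 0.999, 0.043, -0.001]
contact_force: [0.4, 0.1, -0.5]
gripper_width: 0.404
```

Emit:
play_rows(increments=[{"offset": [0, 0, -26], "twist": 0, "grip": 0.3}, {"offset": [-31, 0, -5], "twist": 0, "grip": 0.3}, {"offset": [-62, 0, 17], "twist": 0, "grip": 0.3}, {"offset": [-93, 0, 39], "twist": 0, "grip": 0.3}, {"offset": [-125, 0, 61], "twist": 0, "grip": 0.3}])

```text
time: 35.6
tool_pos: [0.4894, -0.1029, 0.4914]
tool_rot: [-0.0, 0.999, 0.043, -0.001]
contact_force: [-0.6, -0.2, -0.8]
gripper_width: 0.405
```

Emit:
play_rows(increments=[{"offset": [-29, 0, 20], "twist": 0, "grip": 0.3}, {"offset": [-58, 0, 41], "twist": 0, "grip": 0.3}, {"offset": [-87, 0, 61], "twist": 0, "grip": 0.3}, {"offset": [-87, 0, 61], "twist": 0, "grip": 0.3}])

```text
time: 35.93
tool_pos: [0.3994, -0.1096, 0.4231]
tool_rot: [-0.003, 0.999, 0.042, -0.007]
contact_force: [0.1, -0.4, -2.5]
gripper_width: 0.404
```

Emit:
play_rows(increments=[{"offset": [10, 0, 14], "twist": 0, "grip": 0.3}, {"offset": [22, 0, 32], "twist": 0, "grip": 0.3}, {"offset": [34, 0, 49], "twist": 0, "grip": 0.3}, {"offset": [34, 0, 49], "twist": 0, "grip": 0.3}])

```text
time: 36.27
tool_pos: [0.4383, -0.1071, 0.3792]
tool_rot: [-0.001, 0.999, 0.043, -0.003]
contact_force: [-0.6, 0.0, -2.1]
gripper_width: 0.403
```

Run:
```python
from h import *
for c in ('scene','wrist'): img=stat(['basket_small_handle','basket_small_centre','basket_middle_handle'],(c,))
cv2.imwrite('pics/w13.png',img)
```

```text
t 36.27 u,v,z [-97.    1.2 379.2] yaw-pan 0.0 w 0.403 [-0.6  0.  -2.1]
scene basket_small_centre tip_of 0.78 [ 456. -105.  150.]
scene basket_middle_handle tip_of 0.7 [ 494. -104.  182.]
   uvz basket_small_centre 0.78 [-79.   2. 150.]
   uvz basket_middle_handle 0.7 [-41.  -0. 182.]
t 36.47 u,v,z [-97.2   0.7 384. ] yaw-pan 0.0 w 0.403 [ 0.9  0.1 -1.5]
wrist basket_small_handle tip_of 0.93 [ 443. -106.  237.]
wrist basket_small_centre tip_of 0.7 [ 457. -104.  158.]
wrist basket_middle_handle tip_of 0.85 [ 497. -105.  185.]
   uvz basket_small_handle 0.93 [-92.   2. 237.]
   uvz basket_small_centre 0.7 [-78.   2. 158.]
   uvz basket_middle_handle 0.85 [-38.  -1. 185.]
```

Aligned: tilt is 36° and the small basket sits centrally over the middle one's mouth. Lower it.

Emit:
play_rows(increments=[{"offset": [6, 0, 9], "twist": 0, "grip": 0.3}, {"offset": [14, 0, 21], "twist": 0, "grip": 0.3}, {"offset": [22, 0, 34], "twist": 0, "grip": 0.3}, {"offset": [29, 0, 44], "twist": 0, "grip": 0.3}, {"offset": [29, 0, 44], "twist": 0, "grip": 0.3}])

```text
time: 37.08
tool_pos: [0.467, -0.1047, 0.3358]
tool_rot: [-0.001, 0.999, 0.043, -0.002]
contact_force: [-0.4, 0.6, -1.4]
gripper_width: 0.406
```

Emit:
play_rows(increments=[{"offset": [4, 0, 6], "twist": 0, "grip": 0.3}, {"offset": [8, 0, 12], "twist": 0, "grip": 0.3}, {"offset": [10, 0, 15], "twist": 0, "grip": 0.3}, {"offset": [10, 0, 15], "twist": 0, "grip": 0.3}])

```text
time: 37.42
tool_pos: [0.477, -0.1041, 0.3231]
tool_rot: [-0.0, 0.999, 0.043, -0.0]
contact_force: [-0.0, 0.4, -0.6]
gripper_width: 0.404
```

Run:
```python
from h import *
for c in ('scene','wrist'): img=stat(['basket_small_handle','basket_small_centre','basket_middle_handle'],(c,))
```

```text
t 37.42 u,v,z [-58.2   0.9 323.1] yaw-pan 0.0 w 0.404 [-0.   0.4 -0.6]
scene basket_small_handle tip_of 0.61 [ 497. -105.  181.]
scene basket_small_handle tip_of 0.59 [ 479. -103.  175.]
scene basket_small_centre tip_of 0.93 [ 494. -107.   98.]
scene basket_middle_handle tip_of 0.69 [ 495. -100.  185.]
   uvz basket_small_handle 0.61 [-39.  -2. 181.]
   uvz basket_small_handle 0.59 [-56.   2. 175.]
   uvz basket_small_centre 0.93 [-41.  -3.  98.]
   uvz basket_middle_handle 0.69 [-39.   4. 185.]
t 37.62 u,v,z [-58.2   0.7 324.2] yaw-pan 0.0 w 0.407 [-0.3 -0.2 -0.3]
wrist basket_small_handle tip_of 0.83 [ 483. -100.  179.]
wrist basket_small_centre tip_of 0.68 [ 495. -103.   97.]
wrist basket_middle_handle tip_of 0.61 [ 496. -102.  184.]
   uvz basket_small_handle 0.83 [-52.   4. 179.]
   uvz basket_small_centre 0.68 [-40.   1.  97.]
   uvz basket_middle_handle 0.61 [-40.   1. 184.]
```

Emit:
play_rows(increments=[{"offset": [1, 0, 2], "twist": 0, "grip": 0.3}, {"offset": [2, 0, 3], "twist": 0, "grip": 0.3}, {"offset": [3, 0, 5], "twist": 0, "grip": 0.3}, {"offset": [3, 0, 5], "twist": 0, "grip": 0.3}])

```text
time: 38.15
tool_pos: [0.4801, -0.1041, 0.3201]
tool_rot: [0.0, 0.999, 0.043, -0.0]
contact_force: [-3.9, 1.1, 6.6]
gripper_width: 0.405
```

Emit:
play_rows(increments=[{"offset": [1, 0, 1], "twist": 0, "grip": 0.3}, {"offset": [1, 0, 2], "twist": 0, "grip": 0.3}, {"offset": [1, 0, 2], "twist": 0, "grip": 0.3}])

```text
time: 38.4
tool_pos: [0.481, -0.1041, 0.3193]
tool_rot: [0.001, 0.999, 0.043, -0.001]
contact_force: [-9.2, 1.1, 13.3]
gripper_width: 0.4
```

Contact is exactly along the pan's normal at the predicted height. Release and retreat.

Emit:
play_rows(increments=[{"offset": [-1, 0, -2], "twist": 0, "grip": 0.42}, {"offset": [-1, 0, -2], "twist": 0, "grip": 0.45}, {"offset": [-1, 0, -2], "twist": 0, "grip": 0.5}, {"offset": [-1, 0, -2], "twist": 0, "grip": 0.6}, {"offset": [-1, 0, -2], "twist": 0, "grip": 0.7}])

```text
time: 38.82
tool_pos: [0.4798, -0.1039, 0.3183]
tool_rot: [-0.0, 0.999, 0.043, -0.0]
contact_force: [-0.7, 0.1, -0.3]
gripper_width: 0.697
```

Emit:
play_rows(increments=[{"offset": [0, 0, -25], "twist": 0, "grip": 0.75}, {"offset": [0, 0, -60], "twist": 0, "grip": 1}, {"offset": [-10, 0, -95], "twist": 0, "grip": 1}, {"offset": [-30, 0, -125], "twist": 0, "grip": 1}, {"offset": [-45, 0, -143], "twist": 0, "grip": 1}])

```text
time: 39.23
tool_pos: [0.4346, -0.1078, 0.4657]
tool_rot: [0.001, 0.999, 0.043, 0.002]
contact_force: [0.3, -0.4, 0.6]
gripper_width: 0.998
```

Emit:
play_rows(increments=[{"offset": [0, 0, 0], "twist": 0, "grip": 1}, {"offset": [0, 0, 0], "twist": 0, "grip": 1}])

```text
time: 39.4
tool_pos: [0.4349, -0.1078, 0.4629]
tool_rot: [0.001, 0.999, 0.043, 0.002]
contact_force: [0.6, -0.0, -0.9]
gripper_width: 1.001
```

```bash
cat > fin.py <<'E'
from h import *
for c in ('wrist','scene'):
    img=stat(['basket_small_handle','basket_small_centre','basket_middle_handle','basket_middle_centre','basket_large_handle','basket_large_centre'],(c,))
    if c=='wrist':
        e=np.array([np.cos(PY),np.sin(PY),0]); f=np.array([-e[1],e[0],0]); zz=np.array([0,0,1]); t=np.radians(35)
        X=e*np.cos(t)+zz*np.sin(t); N=-e*np.sin(t)+zz*np.cos(t)
        pt=lambda x,y,n: proj('wrist',PC+(x*X+y*f+n*N)/1000)
        g=cv2.cvtColor(img,cv2.COLOR_BGR2GRAY); l=cv2.createLineSegmentDetector().detect(g)[0][:,0]
        for name,cx,hx,hy,h0 in (('L',-7,65,75,78),('M',-17,52,67,75),('S',-27,39,59,72),('S0',-19,39,59,72)):
            q=[np.array(pt(cx+a*hx,1.5+b*hy,h0)) for a,b in((1,1),(1,-1),(-1,-1),(-1,1))]
            print(name,np.round(q).astype(int).tolist())
            for i in range(4):
                a,b=q[i],q[(i+1)%4]; d=(b-a)/np.linalg.norm(b-a); n=np.array([-d[1],d[0]])
                near=[(round(float(np.mean([(s[:2]-a)@n,(s[2:]-a)@n])),1),round(float(np.degrees(np.arctan(((s[2:]-s[:2])@n)/((s[2:]-s[:2])@d+1e-6)))),1),int(np.hypot(*(s[2:]-s[:2])))) for s in l if max(abs((s[:2]-a)@n),abs((s[2:]-a)@n))<6 and np.hypot(*(s[2:]-s[:2]))>22 and -8<(s[:2]-a)@d<np.linalg.norm(b-a)+8]
                print('  edge',i,near)
        cv2.imwrite('pics/w14.png',img)
E
python3 fin.py
```

```text
t 39.40 u,v,z [-100.4    0.8  462.9] yaw-pan -0.0 w 1.001 [ 0.6 -0.  -0.9]
wrist basket_small_handle tip_of 0.72 [ 479. -101.  165.]
wrist basket_small_centre tip_of 0.93 [ 487. -105.   87.]
wrist basket_middle_handle tip_of 0.96 [ 496. -102.  182.]
wrist basket_middle_handle tip_of 0.24 [ 480. -100.  165.]
wrist basket_large_handle tip_of 0.9 [ 509. -101.  200.]
   uvz basket_small_handle 0.72 [-56.   3. 165.]
   uvz basket_small_centre 0.93 [-48.  -1.  87.]
   uvz basket_middle_handle 0.96 [-39.   2. 182.]
   uvz basket_middle_handle 0.24 [-55.   4. 165.]
   uvz basket_large_handle 0.9 [-26.   2. 200.]
L [[235, 84], [403, 84], [378, 181], [260, 181]]
  edge 0 [(4.7, 1.0, 37), (5.4, 0.8, 29), (1.4, 0.9, 37), (2.6, 0.8, 58), (1.9, 0.8, 30)]
  edge 1 [(4.8, -0.3, 51), (4.6, -1.3, 23), (1.6, 0.1, 60)]
  edge 2 [(-2.3, 0.7, 52), (-0.8, -1.0, 32), (2.9, 0.4, 51), (1.6, -0.0, 60), (5.3, -0.0, 27)]
  edge 3 [(1.6, 1.4, 52)]
M [[249, 105], [389, 105], [372, 178], [266, 178]]
  edge 0 [(5.9, -0.0, 43), (4.1, -0.4, 42), (2.3, 1.0, 45), (1.3, 1.6, 36)]
  edge 1 [(0.9, 0.4, 73), (-3.4, 1.3, 51)
[... 809 characters left out ...]
[-100.     0.8  460.1] yaw-pan 0.0 w 1.002 [ 0.8 -0.5  0.6]
scene basket_small_handle tip_of 0.72 [ 478. -101.  168.]
scene basket_small_centre tip_of 0.82 [ 490. -101.   86.]
scene basket_middle_handle tip_of 0.8 [ 496. -103.  179.]
scene basket_middle_centre tip_of 0.85 [ 496. -100.   92.]
scene basket_large_handle tip_of 0.77 [511. -99. 201.]
scene basket_large_centre tip_of 0.69 [ 508. -101.   96.]
   uvz basket_small_handle 0.72 [-57.   4. 168.]
   uvz basket_small_centre 0.82 [-45.   3.  86.]
   uvz basket_middle_handle 0.8 [-40.   0. 179.]
   uvz basket_middle_centre 0.85 [-39.   4.  92.]
   uvz basket_large_handle 0.77 [-24.   3. 201.]
   uvz basket_large_centre 0.69 [-27.   1.  96.]
```

All three read seated (small handle 113 mm off the pan floor along the normal, 114 expected; rim edges fit the seated model within a few pixels). A quick check of the bystanders, then hand in.

Run:
```python
from h import *
look('top',['hub','elbow','pot'],n=1)
look('scene',['hub','elbow','pot'],n=1)
print(manip.job_done())
```

```text
top hub tip_of 0.59 [646. 289.   1.]
top elbow tip_of 0.62 [ 641. -324.   -2.]
top pot tip_of 0.76 [676. 138.   1.]
scene hub tip_of 0.79 [639. 300.  -1.]
scene elbow tip_of 0.67 [ 493. -100.   89.]
scene pot tip_of 0.9 [681. 144.  -1.]
the job is handed in; nothing more can be done
None
```

I nested the three baskets in the drip stand in the order asked: large, then middle, then small, with all three handles at the upper end. I handed the job in after about 40 s on the robot's clock. The gripper can't tilt, so I tipped each basket by pulling its rear wall against the stand's upper edge. I then lowered it along the pan's slope and let go close to the floor.

**Last checks:**
- **Fit of the baskets:** the measured positions put each basket on the floor beneath it, about square, slid against its lower wall. The last picture I viewed, taken before the small basket went in, showed the large and middle rims on the seated outlines. The small basket I checked from measurements only: its handle stood 113 mm off the pan floor against 114 mm expected, and its detected rim edges lay within a few pixels of the model.
- **Forces:** the highest wrist force I read was about 16 N, as the small basket touched the floor.
- **Other parts:** the pot and elbow were found where they started, within the measuring error.

**Checks that disagreed:**
- **Middle basket's tilt:** two readings right after release gave 31–32° instead of 35°. The picture viewed afterwards showed it flat, and later readings of its handle stayed put.
- **Baskets' centres:** the last readings put the small and large baskets' centres about 3 mm and 1 mm higher than fully seated. The middle's was about 3 mm high in its last reading too. This is within the measuring error.
- **Hub:** the top camera put it about 13 mm from where the scene camera put it. The scene camera's reading matches the start, and nothing went near it.
- **Elbow:** the scene camera's last report of it was a false match on the nest.

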